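# Close a sweet tin in the hand-lever lid press

### The job

The red sweet tin lies on its side with its brass lid only started: stand it upright and slide it under the green press, lid up, all the way back against the stop. Then pull the red-handled lever down to its stop so that the press (not your hand) pushes the lid fully home, and guide the lever gently back up without letting it fly; leave the closed tin in the press and leave the other things on the bench alone.

Things in the scene. Friction and masses are not known exactly. Their poses are not given: they have to be found in the camera images.
- tin: Square red tin with a paper band, 56 x 56 mm in section, 0.2 kg, lying on one side at the start. Its y axis runs from base to lid (up when the tin stands). Origin on that axis, 24 mm from the base; red body from y -24 to +10 mm. 54 mm tall in all, 48 mm when closed.
- lid_top (a point): Middle of the top of the brass lid (56 x 56 x 14 mm) on the red tin; 30 mm from the tin's origin at first, 24 mm when home. A bare 6 mm neck shows under the lid until it is home.
- tin_base (a point): Middle of the underside (base) of the red tin.
- tin_lid (a joint): How far the lid has been pushed on, m: 0 = only started, 0.006 = fully home. Stiff: it takes about 30 N.
- press: Green hand press fixed to the bench. Origin on the bench under the ram; x from the feed mouth to the back stop, y left, z up. Steel bed 12 mm thick, x -170 to +65 mm, 150 mm wide. Back stop 22 mm high above the bed, face at x 28.5 mm. Two guides 30 mm high above the bed, 60 mm apart from x -45 to +30 mm, flaring to 84 mm apart at the mouth, x -160 mm.
- head (a point): Middle of the underside of the press's green head block, a box x -30 to +30, y -65 to +65, z 92 to 158 mm in the press frame, on posts at y +-52 mm. The white ram pad under it (44 x 44 mm) has its underside at z 80 mm when up and moves down 20 mm. No room under the head for a hand from above; leaning back 35 to 50 degrees, shut fingertips can push the tin in from the mouth.
- seat (a point): Point on the bed, under the ram axis, where the middle of the tin's base stands when the tin is fully against the back stop (press frame 0, 0, 12 mm).
- feed (a point): Point on the bed in the open part of the channel, 108 mm in front of the seat, where the tin can be set down from above (press frame -108, 0, 12 mm).
- lever (a joint): Lever angle, rad: 0 = up, at rest (held there by its spring), 0.95 = down at its stop. It drives the ram; it takes about 6 to 15 N at the handle.
- lever_grip (a point): Middle of the red cylindrical handle of the lever, 22 mm diameter, 100 mm long along the press's y, to the right of the press; moves with the lever. It is 170 mm from the pivot: starts 40 degrees above the level and swings towards the feed mouth and down, to 14 degrees below the level.
- lever_hinge (a point): Point of the lever's pivot axis (parallel to the press's y) in the swing plane of lever_grip; press frame 0, -140, 150 mm.
- blue_tin: Closed blue tin, a bystander, 56 x 56 x 48 mm. Origin at the centre of its underside.
- green_tin: Closed green tin, a bystander, 56 x 56 x 48 mm. Origin at the centre of its underside.
- bowl: Steel bowl, bystander, 170 mm wide, 60 mm high. Origin at the centre of its underside.
- roll: Upright white paper roll, bystander, 110 mm diameter, 220 mm tall. Origin at the centre of its underside.
- spatula: Spatula lying at the left, bystander, 240 mm long. Origin at the centre of its underside.
- chips: White cup, bystander, 100 mm diameter, 55 mm high. Origin at the centre of its underside.
- disc0: Dark chocolate disc, bystander, 40 mm diameter, 8 mm thick. Origin at the centre of its underside.
- disc1: Dark chocolate disc, bystander, 40 mm diameter, 8 mm thick. Origin at the centre of its underside.

How it is judged (in metres and radians):
On the way, in this order (a step that is already met when the one before it is completed fails the run):
1. the tin stands upright on the bed, against the back stop under the ram, its lid not yet pressed on (horizontal distance between tin and seat below 0.006 m and angle between tin's own y axis and vertical below 0.08 rad and z of tin_base in the frame of seat below 0.004 m and value of joint tin_lid below 0.0025 m), for 0.2 s.
2. the lever is down at its stop and the press has pushed the lid home (horizontal distance between tin and seat below 0.006 m and angle between tin's own y axis and vertical below 0.08 rad and z of tin_base in the frame of seat below 0.004 m and value of joint tin_lid above 0.0045 m and value of joint lever above 0.9 rad), for 0.1 s.
At the end, for the whole second after the job is handed in: The closed tin stands upright (within 0.08 rad) on the press bed, its middle within 6 mm of the seat, at rest, the lid home (at least 4.5 of 6 mm), and the lever is back up (under 0.06 rad) (horizontal distance between tin and seat below 0.006 m and angle between tin's own y axis and vertical below 0.08 rad and z of tin_base in the frame of seat below 0.004 m and value of joint tin_lid above 0.0045 m and value of joint lever below 0.06 rad and linear speed of tin below 0.01 m/s); the robot touches nothing.
It fails at once if the lever flies back (faster than 4 rad/s upward) (velocity of joint lever below -4 rad/s).
It fails at once if another thing on the bench is shifted by more than 30 mm (distance of any of blue_tin, green_tin, bowl, roll, spatula, chips, disc0, disc1 from where it was at the start of the episode above 0.03 m).
It also fails if it takes over 72 s, if anything falls off the work surface, if the arm or the gripper's body presses on something with over 40 N, if the wrist force passes 120 N, or if a joint passes its speed limit or range.

### The arm

A 6-joint arm with a two-finger parallel gripper is mounted at the origin on the work surface. World frame = base frame: x ahead of the robot, y to its left, z up, the work surface at z = 0. Lengths are in mm, angles in rad, forces in N, time in s.
With the tool pointing down it reaches from about 400 to 925 mm from the base axis. Payload 12.5 kg.
Tool frame: the origin (TCP) lies midway between the tips of the shut fingers; the grasp point (between the pads) lies 19 mm behind it; z points along the fingers, y is the line along which they close (so a half turn about z gives the same grasp; the last joint's range is limited). The gripper opens to 95 mm and grips with 3 to 60 N. Pads are 20 mm wide; open, the fingers measure 119 mm over their backs; the gripper's body (75 mm by 180 mm) begins 59 mm behind the grasp point.
Start: joints at [-1.241, 0.491, 1.559, -0, 1.092, -0.106], TCP at [263.86, -566.594, 183.261] pointing down, gripper open.
Joint ranges: [-3.1, 3.1], [-0.84, 2.19], [0.05, 2.79], [-1.13, 4.28], [0.06, 2.93], [-2.69, 2.69]. Speed limits (rad/s): [2.22, 2.22, 2.79, 3.14, 3.14, 3.14].

### API

Orientations are given as [roll, pitch, yaw] about the fixed x, y, z axes, in that order (R = Rz(yaw) Ry(pitch) Rx(roll)).
In Python, from cell import env gives the robot as it stands.
- The arm moves only by the tool carry_out, never from a script. Its argument "series" is a list of rows, each a list of 4 numbers: the shift along the world's x, y, z normalised to -1 to 1, where 1 is 5 cm, then the turn about the world's z normalised to -1 to 1, where 1 is 6 degrees. In form: [[x, y, z, turn], ...]. A call has exactly 5 rows; each row shifts and turns the commanded pose from where the row before left it; what a row does not reach is not made up. A row lasts 1/10 s, in which the tool goes at most 50 mm and 8.59 degrees, less where a joint would pass 70% of its speed; a pose out of reach is approached as far as the arm can. A call with a number of a shift or a turn outside -1 to 1 is refused whole. A call with a gripper value outside its range is refused whole. "fingers" is the closure, from -1 (fully open) to 1 (shut), set as the call begins (left out, the last holds). The fingers move at their own pace and stop on an object; the grip force is fixed at half the most. Time passes only in rows, so rows that do not move let the fingers close, or fill a call up. It gives the time, the measured TCP pose, the force, the opening and the grip force at its end, in the units of the state.
- env.state(): the state, without advancing time (a new reading comes with each control period).
- env.read_camera(name): name is "scene" or "top" or "wrist"; returns the picture (400x640x3 uint8, red, green, blue); there is no depth.
- env.calibration(name): a dict with "K" (3x3 intrinsics, pixels), "pose" (4x4, takes a point from camera to world coordinates). Camera axes: x right, y down, z forward; pixel columns grow to the right and rows downward; lengths in mm; the calibration is good to about 2 mm. A picture is of the moment at which its call begins: read the wrist's pose just before it. calibration takes no time and is no camera call; for the wrist camera it gives the pose at the moment of the call.
- env.job_done(): hands the job in; it is judged then, once.
Trained networks look in the newest picture that a camera, given by its name, has taken for a name from the list of things; names that differ only in an ending like _2 or _b are one class to them, and where a whole thing is asked for, a point or a joint stands for the part that bears it (a point fixed in the world has none). Each returns a list of dicts, best first, with "conf" (0 to 1); they miss things now and then, are a little off and sometimes report something else, mostly with a low value. They report only what shows in the picture. A call takes as long as a camera call.
- env.look_for(camera, label): "position" ([row, column] as shares, 0 to 1, of the picture: columns of its width, rows of its height, amid what is visible of it).
The state is a dict: "t": time; "joints": joint angles; "qvel": joint speeds; "tau": joint torques, N m; "eef_pos": TCP position; "tcp_rot": TCP orientation; "ft_force": force on the tool from outside, world axes, zero at the start; "moment": the same for the moment, N m; "opening": opening from 0.0 (shut) to 1.0 (fully open); "grip_force": force on a finger pad.
Only numpy, scipy, OpenCV 4.12 (cv2) and the standard library are available. Lean on these libraries where they do the work, as an engineer would, in place of code of your own. Each camera call takes 0.05 s, during which the arm holds its last target. There are 200 camera calls.

## Working session

There is one attempt and no reset: what is moved stays moved. The work goes in short steps, Python scripts to look and compute and a tool call to move; the robot and the scene stay as the last step left them, time stands still between calls to the robot, and variables do not carry over. Pictures are saved under pics/ and viewed, at most 10 in all, crops included, and the job is handed in when it is done.

Besides the shell and the picture viewer there is one more tool, called after "Emit:" as name(argument=value, ...), one argument or row to a line, values as JSON. carry_out: Moves the arm, as the interface text tells. Its arguments: {"type":"object","properties":{"series":{"type":"array","items":{"type":"array","items":{"type":"number","minimum":-1,"maximum":1}}},"fingers":{"type":"number"}},"required":["series"]}

```bash
mkdir -p pics; ls
python3 - <<'E'
from cell import env
import cv2, numpy as np
s=env.state(); print({k:np.round(v,3).tolist() for k,v in s.items()})
a=[]
for c in ("scene","top"):
    im=env.read_camera(c); cv2.imwrite(f"pics/{c}0.png",im[:,:,::-1])
    k=env.calibration(c); print(c,np.round(k["K"],1).tolist(),np.round(k["pose"],3).tolist())
    for l in ("tin","lid_top","tin_base","head","lever_grip","lever_hinge","seat","feed","press","blue_tin"):
        print(l,[(np.round(np.array(d["position"])*[400,640],1).tolist(),round(d["conf"],2)) for d in env.look_for(c,l)[:2]])
E
```

```text
pics
{'t': 0.0, 'joints': [-1.241, 0.492, 1.559, 0.0, 1.092, -0.106], 'qvel': [0.0, 0.0, -0.001, -0.0, 0.002, -0.0], 'tau': [-0.001, -61.265, -25.818, 0.069, 0.048, -0.0], 'eef_pos': [263.769, -566.288, 182.638], 'tcp_rot': [-3.14, -0.0, 0.436], 'ft_force': [0.074, 0.716, -0.066], 'moment': [-0.028, 0.03, -0.001], 'grip_force': 0.0, 'opening': 1.002}
scene [[513.5, 0.0, 319.9], [0.0, 513.5, 200.2], [0.0, 0.0, 1.0]] [[0.851, 0.428, -0.305, 1148.714], [0.526, -0.691, 0.496, -896.99], [0.001, -0.583, -0.813, 1713.69], [0.0, 0.0, 0.0, 1.0]]
tin [([171.0, 341.0], 0.68)]
lid_top []
tin_base [([170.4, 342.9], 0.72), ([243.0, 315.8], 0.51)]
head [([243.3, 315.5], 0.79)]
lever_grip [([234.7, 290.7], 0.57)]
lever_hinge [([243.1, 312.8], 0.56)]
seat [([242.6, 313.2], 0.66), ([169.8, 340.6], 0.33)]
feed [([241.0, 313.5], 0.77), ([172.3, 345.1], 0.52)]
press [([242.3, 314.6], 0.57)]
blue_tin [([194.8, 389.6], 0.61)]
top [[433.6, 0.0, 319.7], [0.0, 433.6, 192.0], [0.0, 0.0, 1.0]] [[0.007, -0.989, 0.144, 355.823], [-1.0, -0.008, -0.006, 67.04], [0.007, -0.144, -0.989, 1777.796], [0.0, 0.0, 0.0, 1.0]]
tin [([151.8, 413.9], 0.72), ([211.4, 257.7], 0.68)]
lid_top [([212.2, 250.8], 0.57)]
tin_base [([213.1, 259.0], 0.71)]
head [([194.8, 351.0], 0.77)]
lever_grip [([205.5, 385.0], 0.62), ([192.8, 351.7], 0.42)]
lever_hinge [([193.4, 353.9], 0.69)]
seat [([194.0, 349.3], 0.68)]
feed [([196.5, 354.4], 0.84)]
press [([195.4, 349.9], 0.59)]
blue_tin [([162.5, 256.3], 0.57)]
```

View pics/scene0.png

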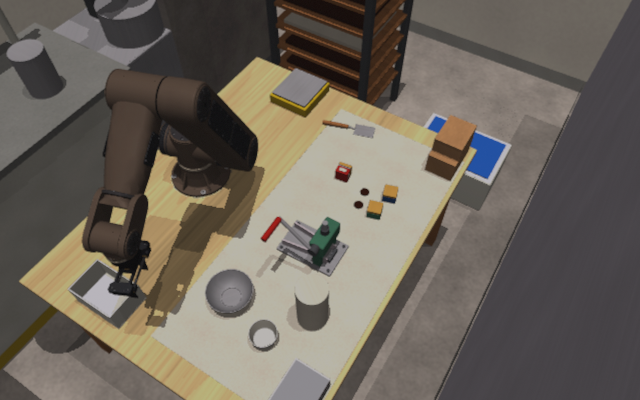

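View pics/top0.png

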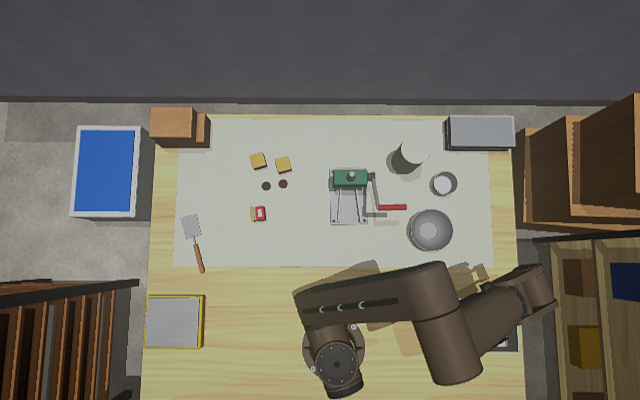

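Emit:
carry_out(
  series=[
    [0.42, -0.9, 0.2, 0],
    [0.42, -0.9, 0.2, 0],
    [0.42, -0.9, 0.2, 0],
    [0.42, -0.9, 0.2, 0],
    [0.42, -0.9, 0.2, 0],
  ],
)

```text
t: 1.6
eef_pos: [364.6, -782.6, 231.4]
tcp_rot: [3.141, 0.0, 0.436]
ft_force: [-0.0, -0.8, 0.5]
opening: 1.003
grip_force: 0.0
```

Emit:
carry_out(
  series=[
    [0.42, -0.9, 0, 0],
    [0.42, -0.9, 0, 0],
    [0.42, -0.9, 0, 0],
    [0.42, -0.9, 0, 0],
    [0, 0, 0, 0],
  ],
)

```text
t: 2.1
eef_pos: [403.7, -868.2, 206.2]
tcp_rot: [3.114, -0.001, 0.436]
ft_force: [0.6, -1.2, -1.5]
opening: 1.002
grip_force: 0.0
```

Run:
```python
import cv2
im=cv2.imread("pics/top0.png"); a=cv2.resize(im[140:260,225:465],None,fx=3.3,fy=3.3,interpolation=3)
cv2.imwrite("pics/a.png",a)
```

```text
(no output)
```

View pics/a.png

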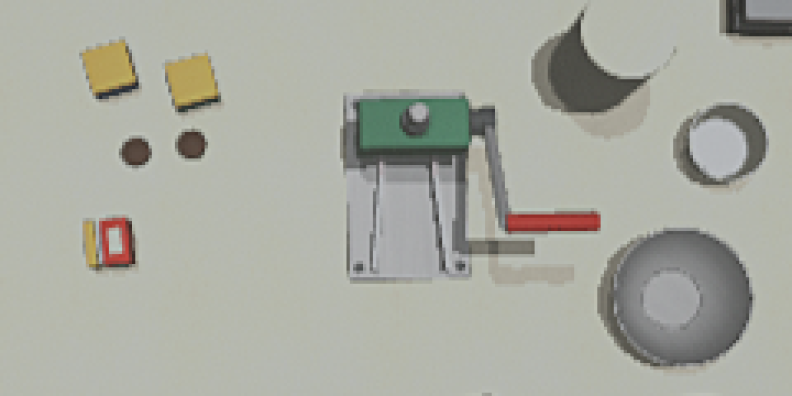

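Emit:
carry_out(
  series=[
    [0.42, -0.9, 0, 0],
    [0.42, -0.9, 0, 0],
    [0, 0, 0, 0],
    [0, 0, 0, 0],
    [0, 0, 0, 0],
  ],
)

```text
t: 2.6
eef_pos: [414.7, -891.5, 193.2]
tcp_rot: [3.045, 0.0, 0.436]
ft_force: [0.4, -1.0, 0.1]
opening: 1.0
grip_force: 0.0
```

Emit:
carry_out(
  series=[
    [-0.42, 0.9, 0, 0],
    [-0.42, 0.9, 0, 0],
    [-0.42, 0.9, 0, 0],
    [0, 0, 0, 0],
    [0, 0, 0, 0],
  ],
)

```text
t: 3.1
eef_pos: [385.6, -831.7, 197.3]
tcp_rot: [3.044, 0.0, 0.436]
ft_force: [0.2, -0.8, 0.9]
opening: 1.001
grip_force: 0.0
```

```bash
cat > h.py <<'E'
import numpy as np, cv2
from cell import env
def cal(c):
    k=env.calibration(c); return np.array(k["K"]),np.array(k["pose"])
def ray(c,px,cl=None):           # px (col,row)
    K,P=cl or cal(c); d=P[:3,:3]@np.linalg.inv(K)@[px[0],px[1],1]
    return P[:3,3],d/np.linalg.norm(d)
def onz(c,px,z,cl=None):
    o,d=ray(c,px,cl); return o+d*(z-o[2])/d[2]
def meet(rays):                   # nearest point to several rays
    A=np.zeros((3,3));b=np.zeros(3)
    for o,d in rays:
        M=np.eye(3)-np.outer(d,d);A+=M;b+=M@o
    p=np.linalg.solve(A,b); return p,[np.linalg.norm((np.eye(3)-np.outer(d,d))@(p-o)) for o,d in rays]
def blobs(im,lo,hi,amin=15):      # HSV blobs: centroid, area, box
    m=cv2.inRange(cv2.cvtColor(im,cv2.COLOR_RGB2HSV),np.array(lo),np.array(hi))
    n,l,s,c=cv2.connectedComponentsWithStats(m)
    return [(c[i].round(1).tolist(),s[i].tolist(),l==i) for i in range(1,n) if s[i,4]>=amin]
E
python3 - <<'E'
from h import *
for c in("top","scene"):
    im=cv2.imread(f"pics/{c}0.png")[:,:,::-1].copy()
    print(c,"red",[b[:2] for b in blobs(im,(0,150,80),(8,255,255))],[b[:2] for b in blobs(im,(172,150,80),(180,255,255))])
    print("brass",[b[:2] for b in blobs(im,(15,110,80),(32,255,255))])
# press bed corners in the top view (pixels from the 3.3x crop, z=12)
f=lambda u,v:(225+u/3.3,140+v/3.3)
for n,u,v,z in(("bl",348,279,12),("br",470,279,12),("tl",346,94,12),("hinge",485,112,150),("gripL",506,222,259),("gripR",600,222,259),("headL",360,150,158),("headR",468,150,158)):
    print(n,onz("top",f(u,v),z).round(0))
for n,u,v in(("rollc",410,80),("bowlc",680,298),("d1",136,151),("d2",192,144),("blue",110,68),("green",192,81),("tin",108,243)):
    print(n,onz("top",f(u,v),20).round(0))
E
```

```text
top red [([392.3, 207.0], [379, 205, 28, 5, 138]), ([259.6, 213.0], [256, 206, 8, 14, 52])] []
brass [([636.8, 140.2], [634, 93, 6, 101, 531]), ([170.9, 122.0], [149, 107, 44, 31, 1217]), ([199.9, 127.2], [196, 113, 9, 29, 219]), ([585.3, 178.8], [565, 116, 75, 102, 1761]), ([555.4, 198.6], [523, 128, 117, 103, 1136]), ([257.7, 160.2], [250, 153, 16, 15, 170]), ([282.8, 164.2], [275, 157, 16, 15, 171]), ([252.1, 213.9], [251, 207, 4, 14, 36]), ([180.3, 319.5], [143, 295, 61, 54, 536]), ([589.5, 348.2], [579, 329, 23, 41, 749])]
scene red [([342.7, 170.8], [336, 166, 14, 9, 49]), ([271.1, 228.3], [262, 217, 19, 24, 137])] []
brass [([300.3, 98.7], [270, 82, 60, 29, 280]), ([286.4, 108.8], [270, 101, 34, 16, 42]), ([345.4, 164.8], [340, 162, 12, 6, 28]), ([390.1, 190.9], [383, 185, 15, 13, 149]), ([374.8, 206.9], [367, 200, 16, 14, 160])]
bl [480.  12.  12.]
br [ 481. -138.   12.]
tl [712.  16.  12.]
hinge [ 665. -141.  150.]
gripL [ 525. -149.  259.]
gripR [ 525. -249.  259.]
headL [618.   4. 158.]
headR [ 619. -120.  158.]
rollc [729. -64.  20.]
bowlc [ 459. -395.   20.]
d1 [636. 277.  20.]
d2 [646. 207.  20.]
blue [742. 312.  20.]
green [726. 209.  20.]
tin [521. 308.  20.]
```

Emit:
carry_out(
  series=[
    [0.2, 0.9, 0.6, 0.8],
    [0.2, 0.9, 0.6, 0.8],
    [0.2, 0.9, 0.6, 0.8],
    [0.2, 0.9, 0.6, 0.8],
    [0.2, 0.9, 0.6, 0.8],
  ],
)

```text
t: 3.6
eef_pos: [432.2, -627.2, 333.3]
tcp_rot: [3.043, 0.001, 0.858]
ft_force: [0.6, -0.2, 0.7]
opening: 0.999
grip_force: 0.0
```

Emit:
carry_out(
  series=[
    [0.1, 0.95, 0, 0.8],
    [0.1, 0.95, 0, 0.8],
    [0.1, 0.95, 0, 0.8],
    [0.1, 0.95, 0, 0.8],
    [0.1, 0.95, 0, 0.8],
  ],
)

```text
t: 4.1
eef_pos: [457.6, -389.5, 332.5]
tcp_rot: [3.043, 0.002, 1.277]
ft_force: [1.5, -0.4, 0.3]
opening: 1.0
grip_force: 0.0
```

Emit:
carry_out(
  series=[
    [0, 0.95, 0, 0.5],
    [0, 0.95, 0, 0.5],
    [0, 0.95, 0, 0.5],
    [0, 0.95, 0, 0.5],
    [0, 0.95, 0, 0.5],
  ],
)

```text
t: 4.6
eef_pos: [458.1, -151.6, 332.7]
tcp_rot: [3.043, 0.002, 1.537]
ft_force: [1.5, -0.1, 1.0]
opening: 0.998
grip_force: 0.0
```

Emit:
carry_out(
  series=[
    [0, 0.95, 0, 0],
    [0, 0.95, 0, 0],
    [0, 0.95, 0, 0],
    [0, 0.95, 0, 0],
    [0, 0.6, 0, 0],
  ],
)

```text
t: 5.1
eef_pos: [458.3, 70.6, 332.9]
tcp_rot: [3.042, -0.001, 1.537]
ft_force: [-0.2, -0.5, -0.9]
opening: 1.0
grip_force: 0.0
```

Emit:
carry_out(
  series=[
    [0.2, 0.9, 0, 0],
    [0.2, 0.9, 0, 0],
    [0.2, 0.9, 0, 0],
    [0.2, 0.9, 0, 0],
    [0, 0.2, 0, 0],
  ],
)

```text
t: 5.6
eef_pos: [498.8, 262.5, 331.7]
tcp_rot: [3.044, -0.002, 1.538]
ft_force: [-0.4, -0.6, -0.4]
opening: 0.998
grip_force: 0.0
```

Run:
```python
from h import *
s=env.state(); print(s["t"],np.round(s["eef_pos"],1),np.round(s["tcp_rot"],3))
K,P=cal("wrist"); im=env.read_camera("wrist"); cv2.imwrite("pics/w1.png",im[:,:,::-1])
np.savez("w1.npz",K=K,P=P); print(K.round(1).tolist(),P.round(3).tolist())
print("red",[b[:2] for b in blobs(im,(0,150,80),(8,255,255),60)])
print("brass",[b[:2] for b in blobs(im,(15,110,80),(32,255,255),60)])
```

```text
5.6 [498.8 262.5 331.7] [ 3.044e+00 -2.000e-03  1.538e+00]
[[297.0, 0.0, 328.7], [0.0, 297.0, 201.6], [0.0, 0.0, 1.0]] [[0.995, -0.057, 0.086, 481.412], [-0.032, -0.963, -0.269, 338.428], [0.098, 0.265, -0.959, 533.086], [0.0, 0.0, 0.0, 1.0]]
red [([321.5, 143.4], [310, 135, 32, 23, 221])]
brass [([89.7, 116.9], [0, 0, 204, 256, 35381]), ([454.3, 131.1], [436, 111, 37, 42, 1074]), ([323.6, 126.5], [306, 121, 35, 12, 262]), ([441.0, 191.5], [424, 173, 35, 38, 929]), ([181.4, 237.0], [123, 191, 92, 86, 2981]), ([219.8, 329.2], [212, 317, 15, 20, 170])]
```

View pics/w1.png

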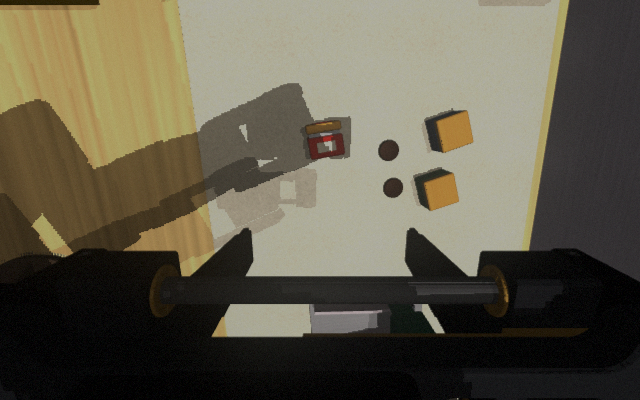

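Run:
```python
from h import *
d=np.load("w1.npz"); cl=(d["K"],d["P"])
w=cv2.imread("pics/w1.png")[:,:,::-1].copy(); t=cv2.imread("pics/top0.png")[:,:,::-1].copy()
wb=[b for b in blobs(w,(15,110,60),(32,255,255),60) if abs(b[0][0]-323)<15][0]
tb=[b for b in blobs(t,(15,110,80),(32,255,255)) if abs(b[0][0]-252)<3][0]
def pts(m):return np.argwhere(m)[:,::-1].astype(np.float32)
r=cv2.minAreaRect(pts(wb[2])); print(r)
for p in cv2.boxPoints(r): print(p, onz(0,p,56,cl).round(1))
# red+white paper combined, wrist: hsv red low value
m=cv2.inRange(cv2.cvtColor(w,cv2.COLOR_RGB2HSV),np.array((0,120,50)),np.array((9,255,255)))|cv2.inRange(cv2.cvtColor(w,cv2.COLOR_RGB2HSV),np.array((172,120,50)),np.array((180,255,255)))
m[:130]=0;m[165:]=0;m[:,:300]=0;m[:,350:]=0
r=cv2.minAreaRect(pts(m>0)); print(r)
for p in cv2.boxPoints(r): print(p, onz(0,p,56,cl).round(1))
print("tri lid",meet([ray(0,wb[0],cl),ray("top",tb[0])]))
tr=[b for b in blobs(t,(0,150,80),(8,255,255)) if abs(b[0][0]-259)<3][0]
print("tri red",meet([ray(0,(np.array(r[0])),cl),ray("top",tr[0])]))
print("top lid z56",onz("top",tb[0],56),"red",onz("top",tr[0],56))
```

```text
((322.8862609863281, 126.84586334228516), (8.738399505615234, 35.03927230834961), 80.13418579101562)
[304.87708 125.54311] [491.  329.1  56. ]
[339.3982  119.53944] [545.2 336.4  56. ]
[340.89545 128.14862] [547.3 323.2  56. ]
[306.37433 134.15228] [492.6 316.   56. ]
((326.01348876953125, 146.08108520507812), (20.54987335205078, 34.19498825073242), 80.53767395019531)
[307.45944 138.75676] [494.  308.9  56. ]
[341.18918 133.13515] [547.6 315.6  56. ]
[344.56754 153.40541] [552.4 283.5  56. ]
[310.8378  159.02702] [497.8 276.9  56. ]
tri lid (array([518.14856572, 326.25596058,  52.17003375]), [np.float64(0.9715929880745453), np.float64(0.9715929880744435)])
tri red (array([521.90808298, 296.24622169,  54.12188896]), [np.float64(1.086879831342131), np.float64(1.0868798313421406)])
top lid z56 [516.81825395 325.75168556  56.        ] red [520.63734857 296.02695761  56.        ]
```

Emit:
carry_out(
  series=[
    [0.1, 0.134, -0.95, 0.3],
    [0.1, 0.134, -0.95, 0.3],
    [0.1, 0.134, -0.95, 0.3],
    [0.1, 0.134, -0.95, 0.3],
    [0.1, 0.134, -0.9, 0.25],
  ],
)

```text
t: 6.15
eef_pos: [523.2, 291.2, 94.8]
tcp_rot: [3.044, -0.001, 1.688]
ft_force: [1.4, 0.5, -0.6]
opening: 0.999
grip_force: 0.0
```

Emit:
carry_out(
  series=[
    [0, 0, -0.5, 0],
    [0, 0, -0.4, 0],
    [0, 0, 0, 0],
    [0, 0, 0, 0],
    [0, 0, 0, 0],
  ],
)

```text
t: 6.65
eef_pos: [522.4, 291.6, 52.2]
tcp_rot: [3.044, -0.001, 1.687]
ft_force: [0.1, 0.3, 0.4]
opening: 1.002
grip_force: 0.0
```

Run:
```python
from h import *
s=env.state(); print(s["t"],np.round(s["eef_pos"],1),np.round(s["tcp_rot"],3))
K,P=cal("wrist"); im=env.read_camera("wrist"); cv2.imwrite("pics/w2.png",im[:,:,::-1]); np.savez("w2.npz",K=K,P=P)
```

```text
6.65 [522.4 291.6  52.2] [ 3.044e+00 -1.000e-03  1.687e+00]
```

View pics/w2.png

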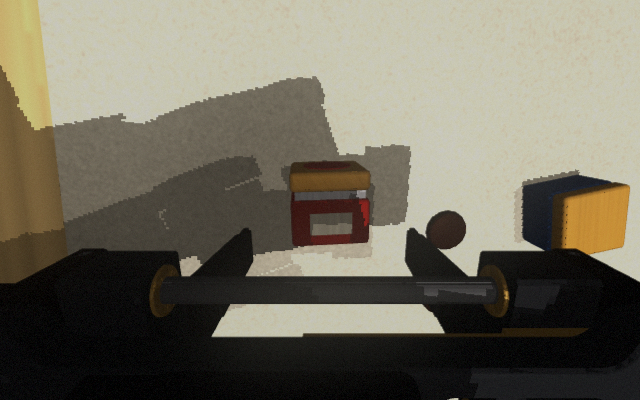

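Run:
```python
from h import *
d=np.load("w2.npz"); cl=(d["K"],d["P"])
for n,p,z in(("base bottom-top edge L",(292,244),56),("R",(368,243),56),("neck L",(293,201),56),("neck R",(369,200),56),("lid L",(290,190),56),("lid R",(370,188),56),("lidtopL",(290,168),56),("R",(367,167),56)):
    print(n,p,onz(0,p,z,cl).round(1))
```

```text
base bottom-top edge L (292, 244) [497.2 278.3  56. ]
R (368, 243) [552.2 283.2  56. ]
neck L (293, 201) [495.2 310.   56. ]
neck R (369, 200) [548.  315.5  56. ]
lid L (290, 190) [492.6 317.6  56. ]
lid R (370, 188) [547.4 324.1  56. ]
lidtopL (290, 168) [491.4 332.5  56. ]
R (367, 167) [543.  338.4  56. ]
```

Emit:
carry_out(
  series=[
    [0, 0.1, -0.3, 0],
    [0, 0, -0.3, 0],
    [0, 0, -0.2, 0],
    [0, 0, 0, 0],
    [0, 0, 0, 0],
  ],
)

```text
t: 7.2
eef_pos: [521.1, 296.6, 10.5]
tcp_rot: [3.047, -0.0, 1.687]
ft_force: [0.3, 0.5, 0.4]
opening: 0.998
grip_force: 0.0
```

Emit:
carry_out(
  series=[
    [0, 0, 0, 0],
    [0, 0, 0, 0],
    [0, 0, 0, 0],
    [0, 0, 0, 0],
    [0, 0, 0, 0],
  ],
  fingers=1,
)

```text
t: 7.7
eef_pos: [521.9, 296.7, 11.0]
tcp_rot: [3.045, -0.001, 1.687]
ft_force: [3.9, 0.2, 3.0]
opening: 0.637
grip_force: 1.8
```

Emit:
carry_out(
  series=[
    [0, 0, 0, 0],
    [0, 0, 0.1, 0],
    [0, 0, 0.3, 0],
    [0, 0, 0.5, 0],
    [0, 0, 0.5, 0],
  ],
)

```text
t: 8.2
eef_pos: [519.9, 296.0, 80.6]
tcp_rot: [3.05, 0.001, 1.687]
ft_force: [-0.2, -0.9, -2.9]
opening: 0.594
grip_force: 29.6
```

Emit:
carry_out(
  series=[
    [-0.05, 0.85, 0.7, -1],
    [-0.05, 0.85, 0.7, -1],
    [-0.05, 0.85, 0.7, -1],
    [-0.05, 0.85, 0.7, -1],
    [-0.05, 0.85, 0.7, -1],
  ],
)

```text
t: 8.7
eef_pos: [508.4, 490.2, 240.3]
tcp_rot: [3.048, 0.002, 1.159]
ft_force: [1.4, -0.1, -3.2]
opening: 0.597
grip_force: 29.6
```

Emit:
carry_out(
  series=[
    [0.2, 0.85, 0.2, -1],
    [0.2, 0.85, 0.2, -1],
    [0.2, 0.85, 0.2, -1],
    [0.3, 0.8, 0, -0.5],
    [0.6, 0.78, 0, 0],
  ],
)

```text
t: 9.2
eef_pos: [571.9, 682.7, 269.4]
tcp_rot: [3.047, 0.002, 0.799]
ft_force: [1.4, 1.6, -3.0]
opening: 0.594
grip_force: 29.6
```

Emit:
carry_out(
  series=[
    [0.6, 0.78, 0, 0],
    [0.6, 0.78, 0, 0],
    [0.6, 0.78, 0, 0],
    [0.6, 0.78, 0, 0],
    [0.6, 0.78, 0, 0],
  ],
)

```text
t: 9.7
eef_pos: [624.8, 748.4, 216.0]
tcp_rot: [3.053, -0.101, 0.808]
ft_force: [-0.0, -0.9, -2.4]
opening: 0.591
grip_force: 29.8
```

Emit:
carry_out(
  series=[
    [0.6, 0.78, 1, 0],
    [0.6, 0.78, 1, 0],
    [0.6, 0.78, 1, 0],
    [0.6, 0.78, 1, 0],
    [0.6, 0.78, 1, 0],
  ],
)

```text
t: 10.2
eef_pos: [624.5, 749.7, 327.5]
tcp_rot: [3.06, -0.243, 0.82]
ft_force: [-0.5, 0.7, -2.6]
opening: 0.585
grip_force: 29.8
```

Emit:
carry_out(
  series=[
    [0.6, 0.78, 1, 0],
    [0.6, 0.78, 1, 0],
    [0.6, 0.78, 1, 0],
    [0.6, 0.78, 1, 0],
    [0.6, 0.78, 1, 0],
  ],
)

```text
t: 10.7
eef_pos: [625.9, 752.9, 410.0]
tcp_rot: [3.065, -0.379, 0.831]
ft_force: [-0.3, -0.4, -3.5]
opening: 0.593
grip_force: 29.8
```

Emit:
carry_out(
  series=[
    [0.6, 0.78, 1, 0],
    [0.6, 0.78, 1, 0],
    [0.6, 0.78, 1, 0],
    [0.6, 0.78, 1, 0],
    [0.6, 0.78, 1, 0],
  ],
)

```text
t: 11.2
eef_pos: [629.5, 758.6, 482.5]
tcp_rot: [3.068, -0.523, 0.844]
ft_force: [-0.3, 0.6, -3.2]
opening: 0.592
grip_force: 29.8
```

Emit:
carry_out(
  series=[
    [0.6, 0.78, 1, 0],
    [0.6, 0.78, 1, 0],
    [0.6, 0.78, 1, 0],
    [0.6, 0.78, 1, 0],
    [0.6, 0.78, 1, 0],
  ],
)

```text
t: 11.7
eef_pos: [635.4, 767.2, 545.5]
tcp_rot: [3.067, -0.669, 0.857]
ft_force: [-0.2, 0.1, -3.0]
opening: 0.588
grip_force: 29.8
```

Emit:
carry_out(
  series=[
    [0.6, 0.78, 1, 0],
    [0.6, 0.78, 1, 0],
    [0.6, 0.78, 1, 0],
    [0.6, 0.78, 1, 0],
    [0.6, 0.78, 1, 0],
  ],
)

```text
t: 12.2
eef_pos: [643.0, 778.0, 601.8]
tcp_rot: [3.064, -0.816, 0.872]
ft_force: [-0.9, -0.0, -2.3]
opening: 0.591
grip_force: 29.8
```

Emit:
carry_out(
  series=[
    [0.6, 0.78, 1, 0],
    [0.6, 0.78, 1, 0],
    [0.6, 0.78, 1, 0],
    [-0.3, -0.8, -0.5, 0],
    [-0.3, -0.8, -0.5, 0],
  ],
)

```text
t: 12.7
eef_pos: [640.7, 754.9, 614.4]
tcp_rot: [3.058, -0.901, 0.886]
ft_force: [2.3, 1.5, -1.9]
opening: 0.588
grip_force: 29.8
```

Emit:
carry_out(
  series=[
    [-0.3, -0.8, -0.6, -0.7],
    [-0.3, -0.8, -0.6, -0.7],
    [-0.3, -0.8, -0.6, -0.7],
    [-0.3, -0.8, -0.6, -0.7],
    [-0.3, -0.8, -0.6, -0.7],
  ],
)

```text
t: 13.2
eef_pos: [576.0, 579.8, 486.1]
tcp_rot: [3.061, -0.901, 0.544]
ft_force: [0.7, -0.4, -4.2]
opening: 0.591
grip_force: 29.8
```

Emit:
carry_out(
  series=[
    [0, -0.7, -0.7, -0.7],
    [0, -0.7, -0.7, -0.7],
    [0, -0.7, -0.7, -0.7],
    [0, -0.7, -0.7, -0.7],
    [0, -0.7, -0.7, -0.7],
  ],
)

```text
t: 13.7
eef_pos: [593.7, 398.8, 340.1]
tcp_rot: [3.063, -0.834, 0.213]
ft_force: [0.8, 1.2, -2.3]
opening: 0.592
grip_force: 29.8
```

Run:
```python
from h import *
s=env.state(); print(np.round(s["joints"],3),np.round(s["eef_pos"],1),np.round(s["tcp_rot"],3))
```

```text
[ 0.667  0.293  1.721 -0.865  0.544  2.684] [593.7 398.8 340.1] [ 3.063 -0.834  0.213]
```

Emit:
carry_out(
  series=[
    [-0.2, -0.9, -0.6, 0.2],
    [-0.3, -0.9, -0.6, 0],
    [-0.3, -0.9, -0.6, 0],
    [-0.3, -0.9, -0.6, 0],
    [-0.3, -0.9, -0.6, 0],
  ],
)

```text
t: 14.2
eef_pos: [541.8, 188.0, 242.5]
tcp_rot: [3.087, -0.773, 0.242]
ft_force: [1.5, -0.2, -3.0]
opening: 0.592
grip_force: 29.8
```

Emit:
carry_out(
  series=[
    [0, 0, 0, 0],
    [0, 0, 0, 0],
    [0, 0, 0, 0],
    [0, 0, 0, 0],
    [0, 0, 0, 0],
  ],
)

```text
t: 14.7
eef_pos: [542.8, 189.9, 242.8]
tcp_rot: [3.085, -0.773, 0.244]
ft_force: [-0.6, 0.0, -3.3]
opening: 0.592
grip_force: 29.8
```

Run:
```python
from h import *
s=env.state(); print(s["t"],np.round(s["joints"],3),np.round(s["eef_pos"],1),np.round(s["tcp_rot"],3))
K,P=cal("wrist"); im=env.read_camera("wrist"); sc=env.read_camera("scene")
a=cv2.resize(sc[100:300,200:440],(480,400),interpolation=3)
cv2.imwrite("pics/c3.png",np.hstack([cv2.resize(im,(320,200)),np.zeros((200,0,3),np.uint8)])[:,:,::-1]) 
o=np.zeros((400,800,3),np.uint8);o[:200,:320]=cv2.resize(im,(320,200));o[:,320:]=a
cv2.imwrite("pics/c3.png",o[:,:,::-1])
```

```text
14.7 [ 0.256  0.164  2.173 -1.106  0.072  2.685] [542.8 189.9 242.8] [ 3.085 -0.773  0.244]
```

View pics/c3.png

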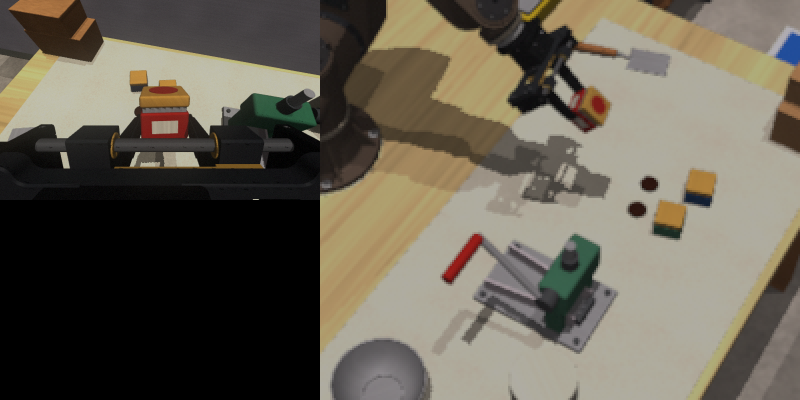

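```bash
cat > fk.py <<'E'
import numpy as np
from scipy.spatial.transform import Rotation as Ro
from scipy.optimize import least_squares
D=[([-1.241,.491,1.559,0,1.092,-.106],[263.86,-566.6,183.26],[np.pi,0,.436]),
([.667,.293,1.721,-.865,.544,2.684],[593.7,398.8,340.1],[3.063,-.834,.213]),
([.256,.164,2.173,-1.106,.072,2.685],[542.8,189.9,242.8],[3.085,-.773,.244])]
def wr(p,q,l):
    a,h,L1,L2,e=p[:5]; s=q[1]+q[2]
    r=a+L1*np.sin(q[1])+L2*np.sin(s)+e*np.cos(s); z=h+L1*np.cos(q[1])+L2*np.cos(s)-e*np.sin(s)
    return np.array([r*np.cos(q[0]),r*np.sin(q[0]),z])
def res(p):
    o=[]
    for q,t,w in D: o+=list(wr(p,q,0)+p[5]*Ro.from_euler("xyz",w).as_matrix()[:,2]-t)
    return np.array(o)
E
python3 - <<'E'
from fk import *
for p0 in([0,400,450,450,0,300],[100,400,500,500,0,250]):
    r=least_squares(lambda p:np.r_[res(p),(p-p0)*.002],p0); print(r.x.round(0),np.abs(res(r.x)).max().round(1))
E
```

```text
[176. 367. 373. 377. 118. 208.] 59.3
[176. 367. 373. 377. 118. 208.] 59.3
```

```bash
cat >> fk.py <<'E'
def wr(p,q,l=0):
    a,h,L1,L2,e,d,b=p; s=q[1]+q[2]
    r=a+L1*np.sin(q[1])+L2*np.sin(s)+e*np.cos(s); z=h+L1*np.cos(q[1])+L2*np.cos(s)-e*np.sin(s)
    c,t=np.cos(q[0]),np.sin(q[0]); return np.array([r*c-b*t,r*t+b*c,z])
E
python3 - <<'E'
from fk import *
for p0 in([0,300,450,450,0,300,66],[100,400,500,500,0,250,66],[0,200,500,400,0,350,66]):
    p0=np.array(p0,float)
    r=least_squares(lambda p:np.r_[res(p),(p-p0)*.002],p0); print(r.x.round(0),np.abs(res(r.x)).max().round(1))
E
```

```text
[ -0. 198. 587. 412.  44. 304.  66.] 0.2
[ -0. 198. 587. 412.  44. 304.  66.] 0.2
[ -0. 198. 587. 412.  44. 304.  66.] 0.2
```

```bash
cat >> fk.py <<'E'
P=np.array([0,198,587,412,44,304,66.])
def planar(tcp,lean,az=None):
    """q1,q2,q3,s and (pi-lean-s) for a lean in azimuth az (default: world x)"""
    az=az or 0.; t=np.array([np.sin(lean)*np.cos(az),np.sin(lean)*np.sin(az),-np.cos(lean)])
    w=np.array(tcp)-P[5]*t; r=np.sqrt(w[0]**2+w[1]**2-P[6]**2); q1=np.arctan2(w[1],w[0])-np.arctan2(P[6],r)
    f=lambda x:[P[2]*np.sin(x[0])+P[3]*np.sin(x[0]+x[1])+P[4]*np.cos(x[0]+x[1])-r,P[1]+P[2]*np.cos(x[0])+P[3]*np.cos(x[0]+x[1])-P[4]*np.sin(x[0]+x[1])-w[2]]
    o=least_squares(f,[.3,2.]); return q1,*o.x,o.x.sum(),np.pi-lean-o.x.sum(),o.cost
E
python3 - <<'E'
from fk import *
for n,t in(("feed",(535,-61,45)),("push",(617,-61,40)),("bench",(560,170,40)),("bench2",(640,170,40)),("lever up",(520,-200,280)),("lever dn",(490,-200,130))):
    for l in(20,30,40,45,50): print(n,l,np.round(planar(t,np.radians(l)),2))
E
```

```text
feed 20 [-0.29  0.49  2.16  2.66  0.14  0.  ]
feed 30 [-0.33  0.51  2.29  2.8  -0.18  0.  ]
feed 40 [-0.37  0.57  2.41  2.98 -0.54  0.  ]
feed 45 [-0.39  0.63  2.47  3.1  -0.74  0.  ]
feed 50 [-0.42  0.7   2.52  3.22 -0.95  0.  ]
push 20 [-0.25  0.57  1.97  2.55  0.25  0.  ]
push 30 [-0.27  0.57  2.1   2.68 -0.06  0.  ]
push 40 [-0.3   0.61  2.22  2.83 -0.39  0.  ]
push 45 [-0.31  0.65  2.27  2.92 -0.56  0.  ]
push 50 [-0.33  0.69  2.32  3.01 -0.75  0.  ]
bench 20 [0.22 0.55 2.05 2.59 0.2  0.  ]
bench 30 [ 0.24  0.55  2.17  2.72 -0.1   0.  ]
bench 40 [ 0.27  0.6   2.28  2.88 -0.43  0.  ]
bench 45 [ 0.29  0.64  2.33  2.97 -0.61  0.  ]
bench 50 [ 0.3   0.69  2.37  3.06 -0.8   0.  ]
bench2 20 [0.19 0.62 1.86 2.48 0.32 0.  ]
bench2 30 [0.21 0.61 1.99 2.6  0.02 0.  ]
bench2 40 [ 0.23  0.64  2.1   2.74 -0.29  0.  ]
bench2 45 [ 0.24  0.67  2.15  2.82 -0.46  0.  ]
bench2 50 [ 0.25  0.7   2.19  2.9  -0.63  0.  ]
lever up 20 [-0.59  0.17  1.83  2.    0.79  0.  ]
lever up 30 [-0.66  0.13  1.95  2.07  0.54  0.  ]
lever up 40 [-0.73  0.1   2.07  2.17  0.27  0.  ]
lever up 45 [-0.76  0.1   2.13  2.23  0.13  0.  ]
lever up 50 [-0.8   0.11  2.19  2.3  -0.03  0.  ]
lever dn 20 [-0.63  0.33  2.09  2.42  0.37  0.  ]
lever dn 30 [-0.7   0.32  2.21  2.53  0.09  0.  ]
lever dn 40 [-0.78  0.35  2.32  2.67 -0.22  0.  ]
lever dn 45 [-0.82  0.38  2.37  2.75 -0.4   0.  ]
lever dn 50 [-0.87  0.43  2.42  2.85 -0.58  0.  ]
```

```bash
cat >> fk.py <<'E'
LO=np.array([-3.1,-.84,.05,-1.13,.06,-2.69]);HI=np.array([3.1,2.19,2.79,4.28,2.93,2.69])
rz=lambda a:Ro.from_euler("z",a).as_matrix(); ry=lambda a:Ro.from_euler("y",a).as_matrix()
def rot(q): return rz(q[0])@ry(q[1]+q[2])@rz(q[3])@ry(q[4])@rz(q[5])
C=Ro.from_matrix(np.mean([rot(q).T@Ro.from_euler("xyz",w).as_matrix() for q,t,w in D[:1]],0)).as_matrix()
def fk(q):
    R=rot(q)@C; return wr(P,q)+P[5]*R[:,2],R
def err(q,x,R):
    p,A=fk(q); return np.r_[(p-x)/100,Ro.from_matrix(R@A.T).as_rotvec()]
def ik(q,x,R):
    o=least_squares(lambda k:np.r_[err(k,x,R),1e-4*(k-q)],np.clip(q,LO+1e-3,HI-1e-3),bounds=(LO,HI)); return o.x
def run(q,rows):
    x,R=fk(q)
    for r in rows:
        x=x+50*np.array(r[:3]); R=rz(np.radians(6*r[3]))@R; k=ik(q,x,R)
        e=err(k,x,R); print(np.round(r,2),k.round(2),"dq%.2f"%np.abs(k-q).max(),"e %.0fmm %.2f"%(100*np.linalg.norm(e[:3]),np.linalg.norm(e[3:])),fk(k)[0].round(0)); q=k; x,R=fk(q)
    return q
E
python3 - <<'E'
from fk import *
for q,t,w in D: print(Ro.from_matrix(fk(q)[1]).as_euler("xyz").round(3),w,fk(q)[0].round(0),t)
q=np.array(D[2][0])
q=run(q,[[1,.3,0,.5]]*3+[[0,0,0,1]]*4+[[-.4,0,-.8,0]]*5+[[0,0,0,-1]]*4)
E
```

```text
[3.142 0.    0.436] [3.141592653589793, 0, 0.436] [ 264. -567.  183.] [263.86, -566.6, 183.26]
[ 3.062 -0.833  0.214] [3.063, -0.834, 0.213] [594. 399. 340.] [593.7, 398.8, 340.1]
[ 3.086 -0.773  0.243] [3.085, -0.773, 0.244] [543. 190. 242.] [542.8, 189.9, 242.8]
[1.  0.3 0.  0.5] [ 0.23  0.23  2.07 -0.2   0.06  1.72] dq0.96 e 0mm 0.00 [593. 205. 242.]
[1.  0.3 0.  0.5] [0.22 0.3  1.96 0.35 0.11 1.12] dq0.60 e 0mm 0.00 [643. 220. 242.]
[1.  0.3 0.  0.5] [0.2  0.37 1.85 0.51 0.17 0.92] dq0.20 e 0mm 0.00 [693. 235. 242.]
[0 0 0 1] [0.16 0.38 1.84 0.85 0.25 0.49] dq0.44 e 0mm 0.00 [693. 235. 242.]
[0 0 0 1] [0.12 0.38 1.83 0.98 0.34 0.26] dq0.23 e 0mm 0.00 [693. 235. 242.]
[0 0 0 1] [0.08 0.39 1.82 1.03 0.44 0.11] dq0.14 e 0mm 0.00 [693. 235. 242.]
[0 0 0 1] [0.05 0.41 1.79 1.04 0.54 0.01] dq0.10 e 0mm 0.00 [693. 235. 242.]
[-0.4  0.  -0.8  0. ] [ 0.05  0.43  1.88  1.22  0.49 -0.2 ] dq0.21 e 0mm 0.00 [673. 235. 202.]
[-0.4  0.  -0.8  0. ] [ 0.05  0.47  1.96  1.45  0.46 -0.45] dq0.25 e 0mm 0.00 [653. 235. 162.]
[-0.4  0.  -0.8  0. ] [ 0.05  0.52  2.04  1.7   0.46 -0.73] dq0.28 e 0mm 0.00 [633. 235. 122.]
[-0.4  0.  -0.8  0. ] [ 0.06  0.58  2.11  1.95  0.5  -1.01] dq0.28 e 0mm 0.00 [613. 235.  82.]
[-0.4  0.  -0.8  0. ] [ 0.06  0.65  2.18  2.16  0.56 -1.25] dq0.24 e 0mm 0.00 [593. 235.  42.]
[ 0  0  0 -1] [ 0.1   0.65  2.2   2.37  0.54 -1.33] dq0.21 e 0mm 0.00 [593. 235.  42.]
[ 0  0  0 -1] [ 0.15  0.64  2.22  2.59  0.52 -1.42] dq0.22 e 0mm 0.00 [593. 235.  42.]
[ 0  0  0 -1] [ 0.2   0.64  2.22  2.81  0.51 -1.5 ] dq0.22 e 0mm 0.00 [593. 235.  42.]
[ 0  0  0 -1] [ 0.25  0.64  2.22  3.04  0.5  -1.59] dq0.23 e 0mm 0.00 [593. 235.  42.]
```

Run:
```python
from fk import *
q=np.array(D[2][0])
q=run(q,[[.4,-.1,0,.5]]*5+[[.4,-.1,0,.7]]*5+[[.1,-.3,-.2,.6]]*5+[[-.4,-.4,-.6,-.1]]*5+[[-.4,-.1,-.1,-.7]]*5)
print(Ro.from_matrix(fk(q)[1]).as_euler("xyz"))
```

```text
[ 0.4 -0.1  0.   0.5] [0.2  0.18 2.14 0.25 0.06 1.25] dq1.43 e 0mm 0.01 [563. 185. 243.]
[ 0.4 -0.1  0.   0.5] [0.15 0.21 2.1  0.87 0.11 0.56] dq0.70 e 0mm 0.00 [583. 180. 243.]
[ 0.4 -0.1  0.   0.5] [0.1  0.23 2.07 1.03 0.18 0.33] dq0.23 e 0mm 0.00 [603. 175. 243.]
[ 0.4 -0.1  0.   0.5] [0.06 0.26 2.03 1.08 0.25 0.22] dq0.11 e 0mm 0.00 [623. 170. 243.]
[ 0.4 -0.1  0.   0.5] [0.03 0.29 1.98 1.08 0.31 0.16] dq0.07 e 0mm 0.00 [643. 165. 243.]
[ 0.4 -0.1  0.   0.7] [-0.01  0.32  1.93  1.07  0.4   0.09] dq0.09 e 0mm 0.00 [663. 160. 243.]
[ 0.4 -0.1  0.   0.7] [-0.05  0.36  1.87  1.05  0.49  0.04] dq0.09 e 0mm 0.00 [683. 155. 243.]
[ 0.4 -0.1  0.   0.7] [-0.08  0.39  1.81  1.02  0.57 -0.  ] dq0.08 e 0mm 0.00 [703. 150. 243.]
[ 0.4 -0.1  0.   0.7] [-0.11  0.43  1.74  0.99  0.65 -0.03] dq0.08 e 0mm 0.00 [723. 145. 243.]
[ 0.4 -0.1  0.   0.7] [-0.13  0.47  1.66  0.96  0.74 -0.06] dq0.08 e 0mm 0.00 [743. 140. 243.]
[ 0.1 -0.3 -0.2  0.6] [-0.16  0.51  1.63  0.96  0.81 -0.13] dq0.07 e 0mm 0.00 [748. 125. 233.]
[ 0.1 -0.3 -0.2  0.6] [-0.2   0.54  1.6   0.95  0.87 -0.19] dq0.07 e 0mm 0.00 [753. 1
[... 582 characters left out ...]
0.4 -0.4 -0.6 -0.1] [-0.43  0.72  1.73  1.02  0.94 -0.72] dq0.10 e 0mm 0.00 [688. -15.  73.]
[-0.4 -0.4 -0.6 -0.1] [-0.48  0.76  1.78  1.05  0.92 -0.82] dq0.10 e 0mm 0.00 [668. -35.  43.]
[-0.4 -0.1 -0.1 -0.7] [-0.5   0.74  1.86  1.13  0.86 -0.88] dq0.08 e 0mm 0.00 [648. -40.  38.]
[-0.4 -0.1 -0.1 -0.7] [-0.52  0.72  1.94  1.22  0.82 -0.95] dq0.09 e 0mm 0.00 [628. -45.  33.]
[-0.4 -0.1 -0.1 -0.7] [-0.54  0.71  2.02  1.33  0.77 -1.03] dq0.10 e 0mm 0.00 [608. -50.  28.]
[-0.4 -0.1 -0.1 -0.7] [-0.57  0.7   2.1   1.44  0.74 -1.13] dq0.12 e 0mm 0.00 [588. -55.  23.]
[-0.4 -0.1 -0.1 -0.7] [-0.59  0.7   2.17  1.57  0.72 -1.23] dq0.13 e 0mm 0.00 [568. -60.  18.]
[ 3.08926025 -0.76186873  0.76617681]
```

Run:
```python
from fk import *
q=np.array(D[2][0])
q=run(q,[[.4,-.1,0,.6]]*5+[[-.2,-.2,-.7,.1]]*5+[[-.2,0,0,-.6]]*5)
print(Ro.from_matrix(fk(q)[1]).as_euler("xyz"))
```

```text
[ 0.4 -0.1  0.   0.6] [0.19 0.18 2.14 0.49 0.06 0.99] dq1.69 e 0mm 0.01 [563. 185. 243.]
[ 0.4 -0.1  0.   0.6] [0.14 0.21 2.11 1.02 0.13 0.39] dq0.60 e 0mm 0.00 [583. 180. 243.]
[ 0.4 -0.1  0.   0.6] [0.09 0.23 2.07 1.11 0.21 0.21] dq0.18 e 0mm 0.00 [603. 175. 243.]
[ 0.4 -0.1  0.   0.6] [0.04 0.26 2.02 1.13 0.29 0.13] dq0.09 e 0mm 0.00 [623. 170. 243.]
[ 0.4 -0.1  0.   0.6] [0.   0.29 1.98 1.12 0.37 0.07] dq0.08 e 0mm 0.00 [643. 165. 243.]
[-0.2 -0.2 -0.7  0.1] [-0.02  0.33  2.04  1.37  0.36 -0.23] dq0.30 e 0mm 0.00 [633. 155. 208.]
[-0.2 -0.2 -0.7  0.1] [-0.05  0.38  2.1   1.63  0.38 -0.53] dq0.30 e 0mm 0.00 [623. 145. 173.]
[-0.2 -0.2 -0.7  0.1] [-0.08  0.43  2.15  1.85  0.42 -0.81] dq0.27 e 0mm 0.00 [613. 135. 138.]
[-0.2 -0.2 -0.7  0.1] [-0.11  0.5   2.2   2.02  0.48 -1.04] dq0.23 e 0mm 0.00 [603. 125. 103.]
[-0.2 -0.2 -0.7  0.1] [-0.14  0.57  2.25  2.15  0.55 -1.23] dq0.19 e 0mm 0.00 [593. 115.  68.]
[-0.2  0.   0.  -0.6] [-0.12  0.56  2.28  2.3   0.54 -1.31] dq0.15 e 0mm 0.00 [583. 115.  68.]
[-0.2  0.   0.  -0.6] [-0.09  0.56  2.32  2.44  0.55 -1.38] dq0.15 e 0mm 0.00 [573. 115.  68.]
[-0.2  0.   0.  -0.6] [-0.06  0.55  2.35  2.59  0.56 -1.45] dq0.15 e 0mm 0.00 [563. 115.  68.]
[-0.2  0.   0.  -0.6] [-0.03  0.55  2.38  2.73  0.57 -1.5 ] dq0.14 e 0mm 0.00 [553. 115.  68.]
[-0.2  0.   0.  -0.6] [ 0.01  0.55  2.41  2.87  0.58 -1.55] dq0.14 e 0mm 0.00 [543. 115.  68.]
[ 3.09045584 -0.76494346  0.29517414]
```

Emit:
carry_out(
  series=[
    [0.4, 0, 0, 0.2],
    [0.4, 0, 0, 0.2],
    [0.4, -0.1, 0, 0.4],
    [0.4, -0.1, 0, 0.5],
    [0.4, -0.1, 0, 0.6],
  ],
)

```text
t: 15.3
eef_pos: [569.0, 183.8, 239.4]
tcp_rot: [3.077, -0.747, 0.292]
ft_force: [-0.6, 0.3, -2.6]
opening: 0.592
grip_force: 29.8
```

Emit:
carry_out(
  series=[
    [0, -0.1, 0, 0.6],
    [0, -0.1, 0, 0.6],
    [0, -0.1, 0, 0.3],
    [0, -0.1, 0, 0],
    [0, 0, 0, 0],
  ],
)

```text
t: 15.8
eef_pos: [566.3, 170.4, 236.3]
tcp_rot: [3.074, -0.731, 0.341]
ft_force: [0.3, 0.1, -3.5]
opening: 0.586
grip_force: 29.8
```

```bash
cat > now.py <<'E'
from h import *
s=env.state(); print(s["t"],np.round(s["joints"],3).tolist(),np.round(s["eef_pos"],1),np.round(s["tcp_rot"],3))
E
python3 now.py
```

```text
15.8 [0.149, 0.191, 2.128, 0.587, 0.109, 0.844] [566.3 170.4 236.3] [ 3.074 -0.731  0.341]
```

Run:
```python
from fk import *
q=np.array([0.149, 0.191, 2.128, 0.587, 0.109, 0.844])
q=run(q,[[.2,-.1,0,.6]]*5+[[-.1,-.1,-.7,.1]]*4+[[0,0,0,-.7]]*5)
print(Ro.from_matrix(fk(q)[1]).as_euler("xyz"))
print("lift");q=run(q,[[.4,0,.6,0]]*10)
print(Ro.from_matrix(fk(q)[1]).as_euler("xyz"))
```

```text
[ 0.2 -0.1  0.   0.6] [0.1  0.2  2.11 0.92 0.17 0.43] dq0.41 e 0mm 0.00 [577. 165. 236.]
[ 0.2 -0.1  0.   0.6] [0.05 0.22 2.09 1.04 0.24 0.24] dq0.20 e 0mm 0.00 [587. 160. 236.]
[ 0.2 -0.1  0.   0.6] [0.01 0.23 2.07 1.08 0.31 0.12] dq0.12 e 0mm 0.00 [597. 155. 236.]
[ 0.2 -0.1  0.   0.6] [-0.03  0.25  2.04  1.09  0.38  0.04] dq0.08 e 0mm 0.00 [607. 150. 236.]
[ 0.2 -0.1  0.   0.6] [-0.06  0.27  2.01  1.08  0.45 -0.02] dq0.07 e 0mm 0.00 [617. 145. 236.]
[-0.1 -0.1 -0.7  0.1] [-0.08  0.32  2.06  1.27  0.43 -0.25] dq0.23 e 0mm 0.00 [612. 140. 201.]
[-0.1 -0.1 -0.7  0.1] [-0.09  0.37  2.11  1.48  0.43 -0.5 ] dq0.25 e 0mm 0.00 [607. 135. 166.]
[-0.1 -0.1 -0.7  0.1] [-0.11  0.44  2.15  1.68  0.45 -0.75] dq0.24 e 0mm 0.00 [602. 130. 131.]
[-0.1 -0.1 -0.7  0.1] [-0.13  0.5   2.19  1.85  0.48 -0.97] dq0.22 e 0mm 0.00 [597. 125.  96.]
[ 0.   0.   0.  -0.7] [-0.1   0.5   2.2   2.    0.44 -1.03] dq0.14 e 0mm 0.00 [597. 125.  96.]
[ 0.   0.   0.  -0.7] [-0.07  0.49  2.22  2.16  0.41 -1.1 ] dq0.16 e 0mm 0.00 [597. 125.  96.]
[ 0.   0.   0.  -0.7] [-0.04  0.49  2.23  2.33  0.38 -1.19] dq0.18 e 0mm 
[... 460 characters left out ...]
3  0.37  2.02  1.42  0.13 -0.07] dq0.71 e 0mm 0.00 [657. 125. 186.]
[0.4 0.  0.6 0. ] [0.03 0.35 1.95 0.85 0.18 0.5 ] dq0.57 e 0mm 0.00 [677. 125. 216.]
[0.4 0.  0.6 0. ] [0.03 0.34 1.87 0.57 0.25 0.79] dq0.28 e 0mm 0.00 [697. 125. 246.]
[0.4 0.  0.6 0. ] [0.03 0.33 1.78 0.43 0.33 0.93] dq0.15 e 0mm 0.00 [717. 125. 276.]
[0.4 0.  0.6 0. ] [0.02 0.33 1.7  0.35 0.41 1.02] dq0.09 e 0mm 0.00 [737. 125. 306.]
[0.4 0.  0.6 0. ] [0.02 0.33 1.61 0.29 0.49 1.08] dq0.09 e 0mm 0.00 [757. 125. 336.]
[0.4 0.  0.6 0. ] [0.02 0.34 1.51 0.25 0.58 1.13] dq0.09 e 0mm 0.00 [777. 125. 366.]
[0.4 0.  0.6 0. ] [0.02 0.36 1.42 0.23 0.66 1.16] dq0.10 e 0mm 0.00 [797. 125. 396.]
[ 3.07305881 -0.73112364  0.33045776]
```

Carry out the flip and lowering.

Emit:
carry_out(
  series=[
    [0.2, -0.1, 0, 0.4],
    [0.2, -0.1, 0, 0.4],
    [0.2, -0.1, 0, 0.6],
    [0.2, -0.1, 0, 0.6],
    [0.2, -0.1, 0, 0.6],
  ],
)

```text
t: 16.3
eef_pos: [613.0, 146.8, 235.7]
tcp_rot: [3.073, -0.728, 0.603]
ft_force: [0.0, -0.1, -3.0]
opening: 0.589
grip_force: 29.8
```

Emit:
carry_out(
  series=[
    [-0.1, -0.1, -0.6, 0.2],
    [-0.1, -0.1, -0.6, 0.2],
    [-0.1, -0.1, -0.6, 0.2],
    [-0.1, -0.1, -0.5, 0.1],
    [-0.1, -0.1, -0.4, 0],
  ],
)

```text
t: 16.8
eef_pos: [588.3, 122.9, 105.1]
tcp_rot: [3.075, -0.726, 0.669]
ft_force: [0.3, -0.0, -2.5]
opening: 0.59
grip_force: 29.8
```

Emit:
carry_out(
  series=[
    [0, 0, 0, -0.7],
    [0, 0, 0, -0.7],
    [0, 0, 0, -0.7],
    [0, 0, 0, -0.7],
    [0, 0, 0, -0.7],
  ],
)

```text
t: 17.3
eef_pos: [588.4, 123.7, 106.5]
tcp_rot: [3.076, -0.727, 0.302]
ft_force: [0.5, 1.0, -2.9]
opening: 0.593
grip_force: 29.8
```

```bash
python3 now.py
```

```text
17.3 [0.043, 0.457, 2.248, 2.779, 0.305, -1.417] [588.4 123.7 106.5] [ 3.076 -0.727  0.302]
```

Emit:
carry_out(
  series=[
    [0, 0, -0.5, -0.4],
    [0, 0, -0.5, -0.4],
    [0, 0, -0.4, 0],
    [0, 0, -0.2, 0],
    [0, 0, -0.1, 0],
  ],
)

```text
t: 17.8
eef_pos: [588.7, 123.6, 20.8]
tcp_rot: [3.076, -0.727, 0.222]
ft_force: [0.1, -1.0, -3.3]
opening: 0.589
grip_force: 29.8
```

Emit:
carry_out(
  series=[
    [0, 0, -0.04, 0],
    [0, 0, -0.04, 0],
    [0, 0, -0.02, 0],
    [0, 0, 0, 0],
    [0, 0, 0, 0],
  ],
)

```text
t: 18.3
eef_pos: [589.1, 123.0, 17.5]
tcp_rot: [3.074, -0.73, 0.221]
ft_force: [-1.0, -0.7, 1.0]
opening: 0.592
grip_force: 29.8
```

Emit:
carry_out(
  series=[
    [0, 0, -0.06, 0],
    [-0.12, -0.03, -0.02, 0],
    [-0.12, -0.03, -0.02, 0],
    [-0.12, -0.03, -0.02, 0],
    [-0.12, -0.03, 0, 0],
  ],
)

```text
t: 18.8
eef_pos: [565.1, 117.0, 11.3]
tcp_rot: [3.074, -0.73, 0.222]
ft_force: [3.3, 1.2, 4.1]
opening: 0.585
grip_force: 29.9
```

Run:
```python
from h import *
K,P=cal("wrist"); im=env.read_camera("wrist"); sc=env.read_camera("scene")
o=np.hstack([im[60:360,120:520],cv2.resize(sc[130:280,250:450],(400,300),interpolation=3)])
cv2.imwrite("pics/c4.png",o[:,:,::-1])
```

```text
(no output)
```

View pics/c4.png

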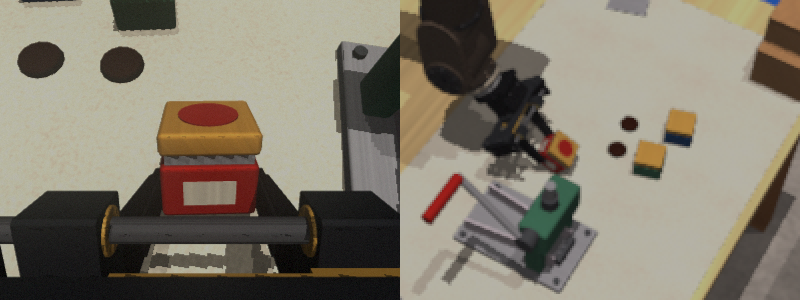

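Emit:
carry_out(
  series=[
    [-0.12, -0.03, -0.02, 0],
    [-0.12, -0.03, -0.02, 0],
    [-0.12, -0.03, 0, 0],
    [0, 0, 0, 0],
    [0, 0, 0, 0],
  ],
)

```text
t: 19.4
eef_pos: [545.3, 112.2, 8.6]
tcp_rot: [3.075, -0.726, 0.221]
ft_force: [-6.1, -2.0, 11.6]
opening: 0.589
grip_force: 30.1
```

Emit:
carry_out(
  series=[
    [0, 0, 0, 0],
    [0, 0, 0, 0],
    [0, 0, 0, 0],
    [0, 0, 0, 0],
    [0, 0, 0, 0],
  ],
  fingers=-1,
)

```text
t: 19.9
eef_pos: [546.7, 112.5, 8.7]
tcp_rot: [3.075, -0.728, 0.221]
ft_force: [-0.2, -0.8, -0.2]
opening: 0.95
grip_force: 0.0
```

Run:
```python
from h import *
s=env.state(); print(s["t"],np.round(s["joints"],3).tolist(),np.round(s["eef_pos"],1),np.round(s["tcp_rot"],3))
K,P=cal("wrist"); im=env.read_camera("wrist"); np.savez("w5.npz",K=K,P=P); sc=env.read_camera("scene")
o=np.hstack([im[60:360,120:520],cv2.resize(sc[130:280,250:450],(400,300),interpolation=3)])
cv2.imwrite("pics/c5.png",o[:,:,::-1]); cv2.imwrite("pics/w5.png",im[:,:,::-1])
```

```text
19.9 [0.064, 0.696, 2.403, 3.082, 0.688, -1.642] [546.7 112.5   8.7] [ 3.075 -0.728  0.221]
```

View pics/c5.png

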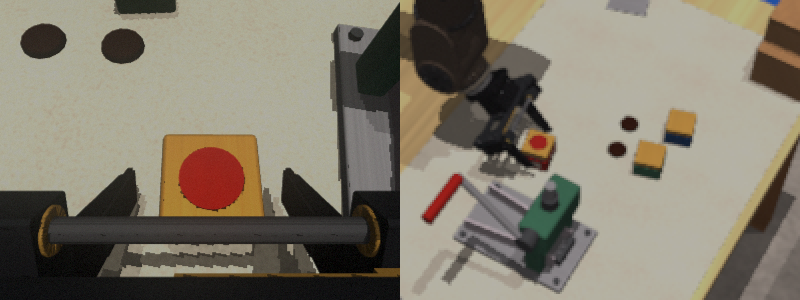

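Run:
```python
from h import *
d=np.load("w5.npz"); cl=(d["K"],d["P"])
w=cv2.imread("pics/w5.png")[:,:,::-1].copy()
b=[x for x in blobs(w,(0,150,60),(8,255,255),300)]; print([x[:2] for x in b])
c=b[0]; print("circle bbox centre",onz(0,(c[1][0]+c[1][2]/2,c[1][1]+c[1][3]/2),54,cl))
for p in((282,194),(378,195),(281,275),(384,275)): print(p,onz(0,p,54,cl).round(1))
t=env.read_camera("top"); print([x[:2] for x in blobs(t,(0,150,80),(8,255,255))])
print("handle top",onz("top",(392.3,207),262).round(1))
sc=cv2.imread("pics/scene0.png")[:,:,::-1].copy()
s=[x for x in blobs(sc,(0,150,80),(8,255,255)) if x[1][4]>100][0]
print("handle tri",meet([ray("top",(392.3,207)),ray("scene",s[0])]))
g=[x[:2] for x in blobs(t,(60,80,40),(90,255,200),60)]; print("green",g)
for x in g: print(onz("top",(x[1][0],x[1][1]+x[1][3]),158).round(1),onz("top",(x[1][0]+x[1][2],x[1][1]+x[1][3]),158).round(1))
cv2.imwrite("pics/t5.png",t[:,:,::-1])
```

```text
[([331.0, 238.1], [299, 207, 66, 63, 3215])]
circle bbox centre [523.11318307 108.93046242  54.        ]
(282, 194) [544.5 142.5  54. ]
(378, 195) [555.4  86.6  54. ]
(281, 275) [498.4 131.5  54. ]
(384, 275) [508.5  78.5  54. ]
[([392.2, 207.0], [379, 205, 28, 5, 137]), ([305.7, 212.4], [303, 209, 7, 8, 43])]
handle top [ 525.6 -197.4  262. ]
handle tri (array([ 525.74735251, -196.76528568,  263.93860115]), [np.float64(0.43458711967913827), np.float64(0.43458711967908253)])
green [([350.1, 176.9], [334, 170, 33, 15, 364])]
[619.3   4.  158. ] [ 620.3 -121.   158. ]
```

Emit:
carry_out(
  series=[
    [0, 0, 0.2, 0],
    [-0.1, -0.02, 0.2, 0],
    [-0.12, -0.02, 0.2, -0.3],
    [-0.12, 0, 0, 0],
    [0, 0, 0, 0],
  ],
)

```text
t: 20.55
eef_pos: [529.0, 110.7, 39.1]
tcp_rot: [3.074, -0.729, 0.191]
ft_force: [-0.4, -0.2, 0.2]
opening: 1.003
grip_force: 0.0
```

Emit:
carry_out(
  series=[
    [0, 0, 0, 0],
    [0, 0, 0, 0],
    [0, 0, 0, 0],
    [0, 0, 0, 0],
    [0, 0, 0, 0],
  ],
  fingers=1,
)

```text
t: 21.05
eef_pos: [529.9, 110.5, 38.7]
tcp_rot: [3.074, -0.728, 0.19]
ft_force: [-0.7, -0.0, -0.3]
opening: 0.636
grip_force: 0.0
```

Emit:
carry_out(
  series=[
    [0, 0, 0, 0],
    [0, 0, 0.1, 0],
    [0, 0, 0.2, 0],
    [0, 0, 0.2, 0],
    [0, 0, 0, 0],
  ],
)

```text
t: 21.55
eef_pos: [530.2, 110.6, 65.3]
tcp_rot: [3.074, -0.731, 0.19]
ft_force: [0.2, 0.2, -0.6]
opening: 0.214
grip_force: 0.0
```

```bash
python3 now.py
python3 - <<'E'
from h import *
K,P=cal("wrist"); im=env.read_camera("wrist"); np.savez("w6.npz",K=K,P=P); cv2.imwrite("pics/w6.png",im[:,:,::-1])
b=[x for x in blobs(im,(0,150,60),(8,255,255),300)]; print([x[:2] for x in b])
c=b[0]; 
for z in (54,64,74,79,84): print(z,onz(0,c[0],z,(K,P)))
E
```

```text
21.55 [0.08, 0.533, 2.416, 3.129, 0.541, -1.642] [530.2 110.6  65.3] [ 3.074 -0.731  0.19 ]
[([328.5, 241.7], [310, 219, 39, 47, 1449])]
54 [523.69280693 109.35320498  54.        ]
64 [520.25788797 109.35634832  64.        ]
74 [516.82296902 109.35949167  74.        ]
79 [515.10550954 109.36106334  79.        ]
84 [513.38805006 109.36263502  84.        ]
```

Emit:
carry_out(
  series=[
    [0, 0, 0, 0],
    [0, 0, 0, 0],
    [0, 0, 0, 0],
    [0, 0, 0, 0],
    [0, 0, 0, 0],
  ],
  fingers=-1,
)

```text
t: 22.1
eef_pos: [529.8, 110.5, 63.6]
tcp_rot: [3.075, -0.728, 0.19]
ft_force: [-0.7, 0.8, 0.6]
opening: 0.537
grip_force: 0.0
```

```bash
python3 now.py
python3 - <<'E'
from h import *
print(env.state()["opening"])
K,P=cal("wrist"); im=env.read_camera("wrist"); cv2.imwrite("pics/w7.png",im[:,:,::-1])
b=[x for x in blobs(im,(0,150,60),(8,255,255),300)]; print([x[:2] for x in b])
c=b[0][1]; print(onz(0,(c[0]+c[2]/2,c[1]+c[3]/2),54,(K,P)))
t=[x[:2] for x in blobs(env.read_camera("top"),(0,150,80),(8,255,255))]; print(t)
E
```

```text
22.1 [0.08, 0.536, 2.417, 3.129, 0.542, -1.642] [529.8 110.5  63.6] [ 3.075 -0.728  0.19 ]
0.5369610996753741
[([328.4, 240.6], [304, 218, 49, 47, 1770])]
[522.84051216 109.28622766  54.        ]
[([392.3, 207.0], [379, 205, 28, 5, 138]), ([305.7, 212.5], [302, 209, 8, 8, 45])]
```

Emit:
carry_out(
  series=[
    [0, 0, 0, 0],
    [0, 0, 0, 0],
    [0, 0, 0, 0],
    [0, 0, -0.2, 0],
    [0, 0, -0.3, 0],
  ],
)

```text
t: 22.7
eef_pos: [530.3, 110.6, 39.5]
tcp_rot: [3.074, -0.731, 0.19]
ft_force: [-0.1, -0.6, 0.2]
opening: 0.99
grip_force: 0.0
```

Emit:
carry_out(
  series=[
    [0, 0, 0, 0],
    [0, 0, 0, 0],
    [0, 0, 0, 0],
    [0, 0, 0, 0],
    [0, 0, 0, 0],
  ],
  fingers=1,
)

```text
t: 23.2
eef_pos: [530.0, 110.5, 39.4]
tcp_rot: [3.074, -0.729, 0.19]
ft_force: [-0.4, -0.4, 0.1]
opening: 0.639
grip_force: 0.0
```

Emit:
carry_out(
  series=[
    [0, 0, 0, 0],
    [0, 0, 0, 0],
    [0, 0, 0, 0],
    [0, 0, 0, 0],
    [0, 0, 0, 0],
  ],
)

```text
t: 23.7
eef_pos: [529.9, 110.5, 38.9]
tcp_rot: [3.074, -0.729, 0.19]
ft_force: [-0.2, 1.0, 0.2]
opening: 0.22
grip_force: 0.4
```

Run:
```python
from h import *
K,P=cal("wrist"); im=env.read_camera("wrist"); sc=env.read_camera("scene"); t=env.read_camera("top")
b=[x for x in blobs(im,(0,150,60),(8,255,255),100)]; print([x[:2] for x in b])
print([x[:2] for x in blobs(t,(0,150,80),(8,255,255))], onz("top",(305.7,212.5),54), onz("top",(305.7,212.5),0))
print(P.round(3).tolist())
o=np.zeros((600,800,3),np.uint8)
o[:300,:400]=im[60:360,120:520];o[:300,400:]=cv2.resize(sc[150:225,290:390],(400,300),interpolation=3);o[300:,:400]=cv2.resize(t[180:255,260:360],(400,300),interpolation=3)
cv2.imwrite("pics/c8.png",o[:,:,::-1])
```

```text
[([330.6, 227.5], [305, 204, 54, 51, 1885])]
[([392.3, 207.0], [379, 205, 28, 5, 138]), ([305.8, 212.3], [303, 209, 7, 8, 42])] [524.21882467 112.59571664  54.        ] [529.4940264 114.0227917   0.       ]
[[0.145, -0.884, 0.445, 450.948], [-0.988, -0.153, 0.02, 109.397], [0.051, -0.443, -0.895, 239.823], [0.0, 0.0, 0.0, 1.0]]
```

View pics/c8.png

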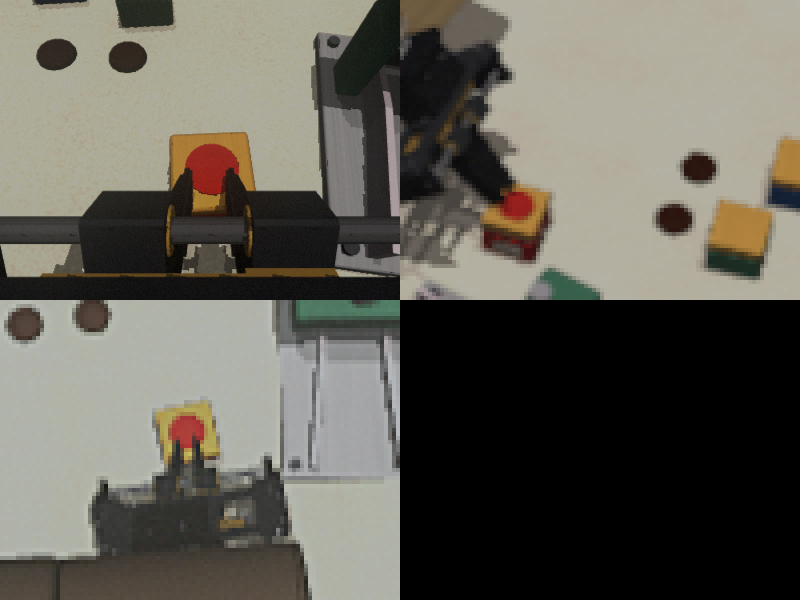

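Emit:
carry_out(
  series=[
    [0, 0, 0.2, 0],
    [0, 0, 0, 0],
    [0, 0, 0, 0],
    [0, 0, 0, 0],
    [0, 0, 0, 0],
  ],
  fingers=-1,
)

```text
t: 24.35
eef_pos: [529.7, 110.5, 48.5]
tcp_rot: [3.075, -0.728, 0.19]
ft_force: [1.7, -0.7, 0.7]
opening: 0.452
grip_force: 0.0
```

Emit:
carry_out(
  series=[
    [0, 0, 0, 0],
    [0, 0, 0, 0],
    [0, 0, 0, 0],
    [0, 0, -0.2, 0],
    [-0.04, 0, -0.2, 0],
  ],
)

```text
t: 24.85
eef_pos: [528.2, 110.5, 29.0]
tcp_rot: [3.074, -0.73, 0.19]
ft_force: [0.0, -0.4, 0.2]
opening: 0.875
grip_force: 0.0
```

Emit:
carry_out(
  series=[
    [0, 0, 0, 0],
    [0, 0, 0, 0],
    [0, 0, 0, 0],
    [0, 0, 0, 0],
    [0, 0, 0, 0],
  ],
  fingers=1,
)

```text
t: 25.35
eef_pos: [528.0, 110.4, 29.3]
tcp_rot: [3.074, -0.729, 0.19]
ft_force: [-0.7, 0.1, 2.3]
opening: 0.584
grip_force: 30.0
```

Emit:
carry_out(
  series=[
    [0, 0, 0, 0],
    [0, 0, 0, 0],
    [0, 0, 0, 0],
    [0, 0, 0, 0],
    [0, 0, 0, 0],
  ],
)

```text
t: 25.85
eef_pos: [528.0, 110.5, 29.3]
tcp_rot: [3.074, -0.73, 0.19]
ft_force: [-3.0, -2.1, 6.0]
opening: 0.58
grip_force: 30.0
```

```bash
python3 now.py
python3 - <<'E'
from h import *
K,P=cal("wrist"); im=env.read_camera("wrist")
b=[x for x in blobs(im,(0,150,60),(8,255,255),100)]; print([x[:2] for x in b]); c=b[0][1]
print(onz(0,(c[0]+c[2]/2,c[1]+c[3]/2),54,(K,P)))
E
```

```text
25.85 [0.08, 0.639, 2.441, 3.132, 0.67, -1.645] [528.  110.5  29.3] [ 3.074 -0.73   0.19 ]
[([328.1, 218.9], [300, 193, 57, 52, 2288])]
[524.25928428 111.48086969  54.        ]
```

Emit:
carry_out(
  series=[
    [0, 0, 0.2, 0],
    [0, 0, 0.5, 0],
    [0, 0, 0.5, 0],
    [0, -0.4, 0.3, -0.3],
    [0, -0.6, 0, -0.3],
  ],
)

```text
t: 26.4
eef_pos: [528.0, 61.0, 105.8]
tcp_rot: [3.074, -0.731, 0.129]
ft_force: [-0.2, 0.4, -2.9]
opening: 0.58
grip_force: 29.9
```

Emit:
carry_out(
  series=[
    [0.1, -0.6, 0, -0.3],
    [0.1, -0.6, 0, -0.3],
    [0.1, -0.6, 0, -0.3],
    [0.08, -0.4, 0, -0.2],
    [0, -0.2, 0, 0],
  ],
)

```text
t: 26.9
eef_pos: [546.8, -61.0, 103.4]
tcp_rot: [3.074, -0.727, 0.01]
ft_force: [0.0, -0.7, -2.9]
opening: 0.581
grip_force: 29.9
```

```bash
python3 now.py
python3 - <<'E'
from h import *
s=env.state(); print(s["opening"],s["grip_force"],np.round(s["ft_force"],1))
K,P=cal("wrist"); im=env.read_camera("wrist"); np.savez("w9.npz",K=K,P=P); cv2.imwrite("pics/w9.png",im[:,:,::-1])
b=[x for x in blobs(im,(0,150,60),(8,255,255),100)]; print([x[:2] for x in b])
E
```

```text
26.9 [-0.313, 0.427, 2.369, 2.753, 0.399, -1.452] [546.8 -61.  103.4] [ 3.074 -0.727  0.01 ]
0.5805162446888761 29.940903425641636 [ 0.  -0.7 -2.9]
[([327.9, 219.5], [300, 195, 56, 50, 2214]), ([323.3, 269.7], [287, 266, 81, 9, 487])]
```

Run:
```python
from h import *
for p in((348.4,189.5),(349.0,217),(340.5,189.5),(356.3,189.5),(338.7,224.5),(358.8,215)): print(p,onz("top",p,42).round(1))
# guide edges in the wrist picture: rows of grey profile
w=cv2.imread("pics/w9.png",0); 
for r in (110,130,150): print(r,w[r,200:460:4].tolist())
```

```text
(348.4, 189.5) [620.2 -59.   42. ]
(349.0, 217) [508.6 -61.1  42. ]
(340.5, 189.5) [620.  -26.9  42. ]
(356.3, 189.5) [620.5 -91.   42. ]
(338.7, 224.5) [478.2 -19.7  42. ]
(358.8, 215) [ 516.9 -100.5   42. ]
110 [206, 206, 207, 204, 209, 206, 206, 204, 205, 77, 48, 47, 46, 42, 38, 39, 39, 38, 35, 34, 37, 30, 27, 26, 32, 28, 30, 24, 22, 27, 27, 25, 25, 29, 26, 25, 26, 26, 29, 31, 29, 28, 30, 31, 32, 35, 34, 35, 36, 36, 35, 39, 41, 201, 200, 204, 204, 206, 203, 115, 109, 107, 107, 55, 60]
130 [205, 207, 209, 205, 207, 207, 208, 201, 204, 207, 206, 47, 46, 43, 42, 43, 33, 35, 32, 35, 34, 36, 31, 34, 30, 30, 26, 25, 33, 28, 24, 31, 28, 28, 28, 26, 26, 28, 28, 30, 30, 34, 29, 29, 35, 34, 39, 38, 40, 38, 46, 205, 206, 205, 203, 203, 204, 204, 206, 207, 205, 108, 108, 112, 110]
150 [207, 202, 207, 209, 203, 208, 209, 205, 208, 210, 206, 205, 205, 196, 45, 44, 42, 44, 35, 40, 33, 149, 68, 49, 30, 63, 66, 66, 61, 64, 64, 63, 64, 63, 61, 63, 62, 61, 67, 40, 30, 31, 36, 39, 42, 41, 43, 199, 204, 206, 205, 203, 203, 206, 205, 200, 206, 205, 206, 206, 206, 207, 207, 207, 210]
```

Emit:
carry_out(
  series=[
    [0, 0, -0.4, 0],
    [0, 0, -0.35, 0],
    [0, 0, -0.2, 0],
    [0, 0, -0.06, 0],
    [0, 0, 0, 0],
  ],
)

```text
t: 27.45
eef_pos: [546.5, -59.1, 52.7]
tcp_rot: [3.075, -0.727, 0.012]
ft_force: [-0.3, 0.7, -2.4]
opening: 0.579
grip_force: 29.9
```

```bash
python3 now.py
```

```text
27.45 [-0.31, 0.568, 2.407, 2.865, 0.568, -1.578] [546.5 -59.1  52.7] [ 3.075 -0.727  0.012]
```

Emit:
carry_out(
  series=[
    [0, 0, 0, 0],
    [0, 0, 0, 0],
    [0, 0, 0, 0],
    [0, 0, 0, 0],
    [0, 0, 0, 0],
  ],
  fingers=-0.4,
)

```text
t: 27.95
eef_pos: [546.9, -59.5, 53.7]
tcp_rot: [3.074, -0.729, 0.012]
ft_force: [-0.3, -0.1, -0.2]
opening: 0.699
grip_force: 0.0
```

```bash
python3 now.py
python3 - <<'E'
from h import *
K,P=cal("wrist"); im=env.read_camera("wrist"); cv2.imwrite("pics/w10.png",im[:,:,::-1])
print(env.state()["opening"])
b=[x for x in blobs(im,(0,150,60),(8,255,255),100)]; print([x[:2] for x in b])
for x in b: c=x[1]; print(onz(0,(c[0]+c[2]/2,c[1]+c[3]/2),66,(K,P)))
t=env.read_camera("top"); print([(x[:2],onz("top",x[0],66).round(1)) for x in blobs(t,(0,150,80),(8,255,255))])
E
```

```text
27.95 [-0.311, 0.567, 2.407, 2.865, 0.569, -1.578] [546.9 -59.5  53.7] [ 3.074 -0.729  0.012]
0.6998820334965052
[([327.4, 231.8], [301, 207, 54, 51, 2128])]
[538.87308668 -58.03473711  66.        ]
[(([347.8, 208.4], [344, 205, 8, 8, 46]), array([540.6, -54.6,  66. ])), (([392.3, 207.0], [379, 205, 28, 5, 138]), array([ 547.6, -231.6,   66. ]))]
```

Emit:
carry_out(
  series=[
    [-0.2, 0, 0.1, 0],
    [-0.4, 0, 0.2, 0],
    [-0.4, 0, 0, 0],
    [-0.2, 0, 0, 0],
    [0, 0, 0, 0],
  ],
  fingers=-0.3,
)

```text
t: 28.55
eef_pos: [485.7, -59.5, 68.3]
tcp_rot: [3.075, -0.727, 0.011]
ft_force: [0.2, -0.9, 0.0]
opening: 0.647
grip_force: 0.0
```

Emit:
carry_out(
  series=[
    [0, 0, 0, 0],
    [0, 0, 0, 0],
    [0, 0, 0, 0],
    [0, 0, 0, 0],
    [0, 0, 0, 0],
  ],
  fingers=1,
)

```text
t: 29.05
eef_pos: [487.0, -59.4, 68.3]
tcp_rot: [3.074, -0.729, 0.012]
ft_force: [-1.1, 0.3, -0.1]
opening: 0.287
grip_force: 0.0
```

Emit:
carry_out(
  series=[
    [0, -0.02, -0.3, 0],
    [0, 0, -0.3, 0],
    [0, 0, -0.2, 0],
    [0, 0, -0.05, 0],
    [0, 0, 0, 0],
  ],
)

```text
t: 29.55
eef_pos: [486.7, -60.4, 25.5]
tcp_rot: [3.075, -0.728, 0.012]
ft_force: [-0.2, -0.5, 0.6]
opening: 0.006
grip_force: 0.0
```

```bash
python3 now.py
python3 - <<'E'
from h import *
K,P=cal("wrist"); im=env.read_camera("wrist"); cv2.imwrite("pics/w11.png",im[:,:,::-1])
print(env.state()["opening"])
b=[x for x in blobs(im,(0,150,60),(8,255,255),100)]; print([x[:2] for x in b])
for x in b: c=x[1]; print(onz(0,(c[0]+c[2]/2,c[1]+c[3]/2),66,(K,P)))
E
```

```text
29.55 [-0.379, 0.672, 2.571, 2.879, 0.828, -1.685] [486.7 -60.4  25.5] [ 3.075 -0.728  0.012]
0.00804030430538512
[([325.2, 133.1], [299, 112, 53, 43, 1794])]
[539.58574105 -57.72164352  66.        ]
```

Emit:
carry_out(
  series=[
    [0.2, 0, 0, 0],
    [0.3, 0, 0, 0],
    [0.3, 0, 0, 0],
    [0.3, 0, 0, 0],
    [0.3, 0, 0, 0],
  ],
)

```text
t: 30.1
eef_pos: [557.2, -60.4, 26.7]
tcp_rot: [3.074, -0.729, 0.012]
ft_force: [-1.8, -0.2, 0.2]
opening: 0.002
grip_force: 0.8
```

Emit:
carry_out(
  series=[
    [0.3, 0.01, 0, 0],
    [0.3, 0.01, 0, 0],
    [0.2, 0, 0, 0],
    [0.1, 0, 0, 0],
    [0.05, 0, 0, 0],
  ],
)

```text
t: 30.6
eef_pos: [604.3, -59.5, 26.2]
tcp_rot: [3.074, -0.729, 0.012]
ft_force: [-4.2, -1.4, 2.1]
opening: 0.002
grip_force: 1.7
```

```bash
python3 now.py
python3 - <<'E'
from h import *
K,P=cal("wrist"); im=env.read_camera("wrist"); cv2.imwrite("pics/w12.png",im[:,:,::-1])
h=cv2.cvtColor(im,cv2.COLOR_RGB2HSV)
for n,lo,hi in(("brass",(15,110,60),(32,255,255)),("red",(0,150,40),(8,255,255))):
    print(n,[x[:2] for x in blobs(im,lo,hi,100)])
E
```

```text
30.6 [-0.266, 0.653, 2.28, 2.905, 0.527, -1.573] [604.3 -59.5  26.2] [ 3.074 -0.729  0.012]
brass [([16.3, 81.1], [0, 52, 39, 62, 1941]), ([328.7, 196.8], [283, 150, 93, 81, 4405]), ([324.2, 289.2], [322, 265, 5, 52, 173]), ([333.2, 288.8], [332, 265, 4, 52, 171]), ([304.2, 333.3], [121, 328, 300, 9, 1570])]
red [([329.1, 182.1], [301, 157, 57, 51, 2287]), ([300.7, 237.4], [286, 229, 35, 20, 404]), ([354.7, 238.3], [337, 230, 33, 20, 407])]
```

Emit:
carry_out(
  series=[
    [0.06, 0, 0, 0],
    [0.06, 0, 0, 0],
    [0.05, 0, 0, 0],
    [0, 0, 0, 0],
    [0, 0, 0, 0],
  ],
)

```text
t: 31.15
eef_pos: [613.0, -59.5, 25.8]
tcp_rot: [3.074, -0.729, 0.012]
ft_force: [-0.3, -0.6, 0.1]
opening: 0.002
grip_force: 0.2
```

Emit:
carry_out(
  series=[
    [0.04, 0, 0, 0],
    [0.04, 0, 0, 0],
    [0, 0, 0, 0],
    [0, 0, 0, 0],
    [0, 0, 0, 0],
  ],
)

```text
t: 31.65
eef_pos: [616.9, -59.5, 25.9]
tcp_rot: [3.074, -0.729, 0.012]
ft_force: [0.4, 0.2, -0.8]
opening: 0.009
grip_force: 0.3
```

Emit:
carry_out(
  series=[
    [0.04, 0, 0, 0],
    [0.03, 0, 0, 0],
    [0.03, 0, 0, 0],
    [0, 0, 0, 0],
    [0, 0, 0, 0],
  ],
)

```text
t: 32.15
eef_pos: [622.0, -59.5, 25.9]
tcp_rot: [3.074, -0.729, 0.012]
ft_force: [-0.9, -0.9, -0.3]
opening: 0.003
grip_force: 0.3
```

```bash
python3 now.py
python3 - <<'E'
from h import *
print(np.round(env.state()["ft_force"],1))
K,P=cal("wrist"); im=env.read_camera("wrist"); cv2.imwrite("pics/w13.png",im[:,:,::-1])
for n,lo,hi in(("brass",(15,110,60),(32,255,255)),("red",(0,150,40),(8,255,255))):
    for x in blobs(im,lo,hi,100):
        c=x[1]; print(n,x[:2],onz(0,(c[0]+c[2]/2,c[1]+c[3]),53 if n=="brass" else 46,(K,P)).round(1))
E
```

```text
32.15 [-0.255, 0.659, 2.238, 2.904, 0.491, -1.56] [622.  -59.5  25.9] [ 3.074 -0.729  0.012]
[-0.9 -0.9 -0.3]
brass ([12.6, 96.5], [0, 66, 30, 64, 1591]) [686.8 158.5  53. ]
brass ([328.1, 209.1], [283, 177, 93, 53, 3219]) [610.  -58.1  53. ]
brass ([324.2, 289.0], [323, 265, 4, 52, 173]) [559.3 -53.9  53. ]
brass ([333.3, 289.1], [331, 265, 5, 52, 181]) [559.2 -58.6  53. ]
brass ([304.0, 333.3], [121, 328, 300, 9, 1582]) [550.2 -25.1  53. ]
red ([328.7, 190.7], [300, 178, 57, 29, 1276]) [629.2 -58.4  46. ]
red ([300.6, 237.7], [286, 229, 35, 20, 438]) [600.2 -41.8  46. ]
red ([354.7, 236.7], [337, 228, 33, 20, 404]) [600.4 -73.4  46. ]
```

Emit:
carry_out(
  series=[
    [0.04, 0, 0, 0],
    [0.04, 0, 0, 0],
    [0.04, 0, 0, 0],
    [0, 0, 0, 0],
    [0, 0, 0, 0],
  ],
)

```text
t: 32.7
eef_pos: [628.0, -59.5, 25.9]
tcp_rot: [3.074, -0.729, 0.012]
ft_force: [0.0, 0.2, 0.4]
opening: 0.005
grip_force: 0.1
```

Emit:
carry_out(
  series=[
    [0.04, 0, 0, 0],
    [0.04, 0, 0, 0],
    [0.02, 0, 0, 0],
    [0, 0, 0, 0],
    [0, 0, 0, 0],
  ],
)

```text
t: 33.2
eef_pos: [632.9, -59.5, 25.9]
tcp_rot: [3.074, -0.729, 0.012]
ft_force: [0.2, 0.3, -0.2]
opening: 0.005
grip_force: 0.3
```

```bash
python3 now.py
python3 - <<'E'
from h import *
print(np.round(env.state()["ft_force"],1))
K,P=cal("wrist"); im=env.read_camera("wrist"); cv2.imwrite("pics/w14.png",im[:,:,::-1])
for n,lo,hi in(("brass",(15,110,60),(32,255,255)),("red",(0,150,40),(8,255,255))):
    for x in blobs(im,lo,hi,300):
        c=x[1]; print(n,x[:2],onz(0,(c[0]+c[2]/2,c[1]+c[3]),53 if n=="brass" else 46,(K,P)).round(1))
E
```

```text
33.2 [-0.249, 0.663, 2.211, 2.903, 0.469, -1.552] [632.9 -59.5  25.9] [ 3.074 -0.729  0.012]
[ 0.2  0.3 -0.2]
brass ([9.8, 106.4], [0, 76, 25, 64, 1270]) [689.2 156.5  53. ]
brass ([329.1, 213.9], [283, 195, 93, 35, 2612]) [621.  -58.1  53. ]
brass ([305.2, 333.3], [121, 328, 300, 9, 1560]) [561.2 -25.1  53. ]
red ([329.8, 200.2], [307, 196, 46, 11, 343]) [640.2 -59.4  46. ]
red ([300.2, 237.4], [286, 229, 35, 20, 451]) [611.2 -41.8  46. ]
red ([354.7, 237.0], [337, 229, 33, 20, 383]) [610.7 -73.4  46. ]
```

Emit:
carry_out(
  series=[
    [0.03, 0, 0, 0],
    [0.02, 0, 0, 0],
    [0, 0, 0, 0],
    [0, 0, 0, 0],
    [0, 0, 0, 0],
  ],
)

```text
t: 33.75
eef_pos: [635.4, -59.5, 25.9]
tcp_rot: [3.074, -0.729, 0.012]
ft_force: [-0.6, 1.0, 1.1]
opening: 0.001
grip_force: 0.5
```

Emit:
carry_out(
  series=[
    [0.02, 0, 0, 0],
    [0.02, 0, 0, 0],
    [0, 0, 0, 0],
    [0, 0, 0, 0],
    [0, 0, 0, 0],
  ],
)

```text
t: 34.25
eef_pos: [636.7, -59.7, 25.7]
tcp_rot: [3.075, -0.727, 0.011]
ft_force: [-7.6, -3.0, 3.2]
opening: 0.002
grip_force: 3.3
```

Emit:
carry_out(
  series=[
    [0.02, 0, 0, 0],
    [0, 0, 0, 0],
    [0, 0, 0, 0],
    [0, 0, 0, 0],
    [0, 0, 0, 0],
  ],
)

```text
t: 34.75
eef_pos: [637.1, -59.8, 25.5]
tcp_rot: [3.075, -0.726, 0.01]
ft_force: [-12.2, -3.1, 6.6]
opening: 0.007
grip_force: 5.5
```

```bash
python3 now.py
python3 - <<'E'
from h import *
s=env.state();print(np.round(s["ft_force"],1),s["grip_force"])
K,P=cal("wrist"); im=env.read_camera("wrist"); cv2.imwrite("pics/w15.png",im[:,:,::-1]); sc=env.read_camera("scene"); t=env.read_camera("top")
for x in blobs(im,(15,110,60),(32,255,255),300): c=x[1]; print(x[:2],onz(0,(c[0]+c[2]/2,c[1]+c[3]),53,(K,P)).round(1))
o=np.zeros((600,800,3),np.uint8)
o[:400,:640]=im; o[300:,500:]=cv2.resize(sc[190:290,265:365],(300,300),interpolation=3)
cv2.imwrite("pics/c15.png",o[:,:,::-1])
E
```

```text
34.75 [-0.246, 0.664, 2.2, 2.903, 0.456, -1.548] [637.1 -59.8  25.5] [ 3.075 -0.726  0.01 ]
[-12.2  -3.1   6.6] 5.524880358123496
([8.0, 110.1], [0, 80, 21, 64, 1051]) [690.1 155.6  53. ]
([329.6, 217.0], [283, 202, 94, 30, 2317]) [623.8 -58.7  53. ]
([305.2, 333.3], [121, 328, 300, 9, 1562]) [565.4 -25.4  53. ]
```

View pics/c15.png

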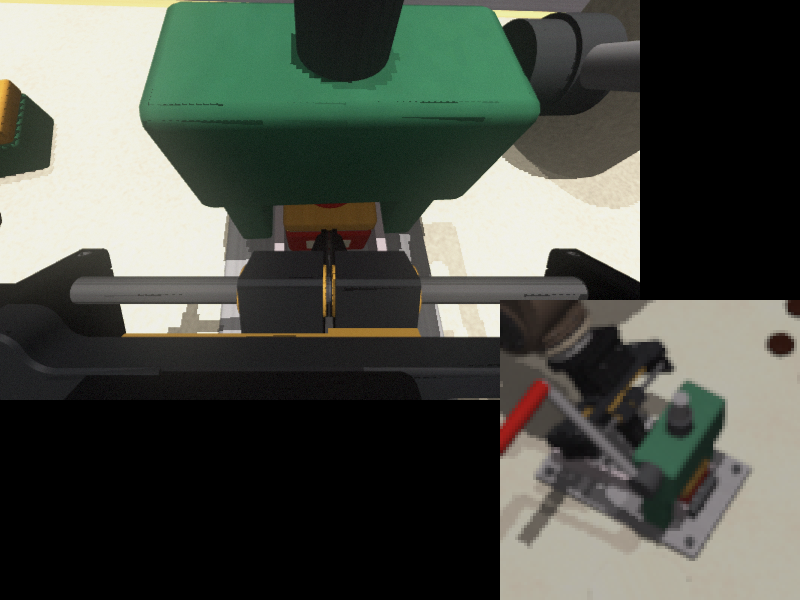

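```bash
cat > plan.py <<'E'
from fk import *
import io,contextlib
q=np.array([-0.246,0.664,2.2,2.903,0.456,-1.548])
def seg(q,dx,dy,dz,dyaw,n):
    return run(q,[[dx/50/n,dy/50/n,dz/50/n,dyaw/6/n]]*n)
E
python3 - <<'E'
from plan import *
q=seg(q,-80,15,0,0,3)
q=seg(q,0,0,315,0,7)
q=seg(q,45,-165,0,0,5)
print("approach");q=seg(q,-14,0,-85,0,3); q=seg(q,-19,0,-17,0,2)
print("arc")
th=np.linspace(0,.95,9); ph=np.radians(40)-th
X=np.c_[-170*np.cos(ph),170*np.sin(ph)]
for d in np.diff(X,axis=0): q=seg(q,d[0],0,d[1],0,1)
E
```

```text
[-0.53  0.1   0.    0.  ] [-0.25  0.65  2.27  2.92  0.51 -1.57] dq0.07 e 0mm 0.00 [610. -54.  25.]
[-0.53  0.1   0.    0.  ] [-0.25  0.65  2.33  2.94  0.57 -1.6 ] dq0.07 e 0mm 0.00 [584. -49.  25.]
[-0.53  0.1   0.    0.  ] [-0.26  0.65  2.4   2.95  0.63 -1.62] dq0.07 e 0mm 0.00 [557. -44.  25.]
[0.  0.  0.9 0. ] [-0.26  0.52  2.37  2.9   0.49 -1.56] dq0.15 e 0mm 0.00 [557. -44.  70.]
[0.  0.  0.9 0. ] [-0.26  0.4   2.34  2.79  0.34 -1.44] dq0.15 e 0mm 0.00 [557. -44. 115.]
[0.  0.  0.9 0. ] [-0.26  0.29  2.29  2.53  0.2  -1.17] dq0.27 e 0mm 0.00 [557. -44. 160.]
[0.  0.  0.9 0. ] [-0.26  0.2   2.24  1.68  0.11 -0.32] dq0.86 e 0mm 0.00 [557. -44. 205.]
[0.  0.  0.9 0. ] [-0.26  0.12  2.17  0.71  0.17  0.66] dq0.98 e 0mm 0.00 [557. -44. 250.]
[0.  0.  0.9 0. ] [-0.26  0.05  2.1   0.4   0.29  0.98] dq0.32 e 0mm 0.00 [557. -44. 295.]
[0.  0.  0.9 0. ] [-0.26 -0.    2.02  0.28  0.42  1.11] dq0.13 e 0mm 0.00 [557. -44. 340.]
[ 0.18 -0.66  0.    0.  ] [-0.34  0.02  2.    0.4   0.44  0.94] dq0.17 e 0mm 0.00 [566. -77. 340.]
[ 0.18 -0.66  0.    0.  ] [-0.41  0.04  1.97  0.49  0.47  0.81] dq0
[... 979 characters left out ...]
-0.35  0.  ] [-0.67  0.25  2.16  1.34  0.39 -0.28] dq0.16 e 0mm 0.00 [ 547. -209.  204.]
[-0.16  0.   -0.37  0.  ] [-0.69  0.28  2.19  1.48  0.39 -0.45] dq0.17 e 0mm 0.00 [ 539. -209.  186.]
[-0.11  0.   -0.39  0.  ] [-0.7   0.31  2.23  1.64  0.39 -0.62] dq0.17 e 0mm 0.00 [ 533. -209.  166.]
[-0.07  0.   -0.4   0.  ] [-0.7   0.35  2.25  1.79  0.4  -0.79] dq0.17 e 0mm 0.00 [ 530. -209.  147.]
[-0.02  0.   -0.4   0.  ] [-0.7   0.39  2.28  1.93  0.42 -0.95] dq0.16 e 0mm 0.00 [ 529. -209.  126.]
[ 0.03  0.   -0.4   0.  ] [-0.7   0.44  2.29  2.06  0.45 -1.09] dq0.14 e 0mm 0.00 [ 531. -209.  106.]
[ 0.08  0.   -0.4   0.  ] [-0.69  0.49  2.3   2.17  0.48 -1.2 ] dq0.11 e 0mm 0.00 [ 535. -209.   87.]
```

Emit:
carry_out(
  series=[
    [-0.3, 0, 0, 0],
    [-0.6, 0.1, 0, 0],
    [-0.7, 0.2, 0.2, 0],
    [0, 0, 0.8, 0],
    [0, 0, 0.8, 0],
  ],
)

```text
t: 35.4
eef_pos: [557.4, -44.5, 115.8]
tcp_rot: [3.075, -0.725, 0.011]
ft_force: [1.2, 0.6, -0.4]
opening: 0.008
grip_force: 0.0
```

Emit:
carry_out(
  series=[
    [0, 0, 0.8, 0.5],
    [0, 0, 0.6, 0.5],
    [0, 0, 0.5, 0.5],
    [0, 0, 0.4, 0.5],
    [0, 0, 0.4, 0],
  ],
)

```text
t: 35.9
eef_pos: [562.8, -36.9, 196.1]
tcp_rot: [3.105, -0.742, 0.119]
ft_force: [1.0, 0.1, -0.3]
opening: 0.004
grip_force: 0.0
```

Emit:
carry_out(
  series=[
    [0, 0, 0.5, 0],
    [0, 0, 0.6, -0.5],
    [0, 0, 0.8, -0.5],
    [0, 0, 0.5, -0.5],
    [0, 0, 0.3, -0.5],
  ],
)

```text
t: 36.4
eef_pos: [562.6, -31.5, 266.0]
tcp_rot: [3.122, -0.735, 0.009]
ft_force: [0.5, 0.6, 0.3]
opening: 0.004
grip_force: 0.0
```

```bash
python3 now.py
```

```text
36.4 [-0.26, 0.101, 2.141, 0.74, 0.239, 0.643] [562.6 -31.5 266. ] [ 3.122 -0.735  0.009]
```

Emit:
carry_out(
  series=[
    [0, 0, 0.8, 0],
    [0.1, -0.2, 0.7, 0],
    [0.2, -0.7, 0, 0],
    [0.2, -0.7, 0, 0],
    [0.2, -0.7, 0, 0],
  ],
)

```text
t: 36.9
eef_pos: [598.2, -146.7, 335.8]
tcp_rot: [3.124, -0.737, 0.013]
ft_force: [-0.2, 0.4, -0.8]
opening: 0.006
grip_force: 0.0
```

Emit:
carry_out(
  series=[
    [0.1, -0.7, 0, 0],
    [0, -0.4, -0.3, 0],
    [0, 0, -0.4, 0],
    [-0.1, 0, -0.4, 0],
    [0, 0, 0, 0],
  ],
)

```text
t: 37.4
eef_pos: [596.9, -200.3, 277.5]
tcp_rot: [3.128, -0.732, 0.009]
ft_force: [0.2, 0.0, 0.5]
opening: 0.008
grip_force: 0.0
```

```bash
python3 now.py
```

```text
37.4 [-0.615, 0.208, 1.963, 0.896, 0.507, 0.252] [ 596.9 -200.3  277.5] [ 3.128 -0.732  0.009]
```

Emit:
carry_out(
  series=[
    [-0.15, 0, -0.25, 0],
    [-0.15, 0, -0.25, 0],
    [-0.08, 0, -0.08, 0],
    [-0.06, 0, -0.06, 0],
    [0, 0, 0, 0],
  ],
)

```text
t: 37.9
eef_pos: [576.1, -200.6, 248.7]
tcp_rot: [3.124, -0.736, 0.012]
ft_force: [-1.2, 0.9, 0.3]
opening: 0.0
grip_force: 0.0
```

Emit:
carry_out(
  series=[
    [-0.07, 0, -0.07, 0],
    [-0.07, 0, -0.07, 0],
    [0, 0, 0, 0],
    [0, 0, 0, 0],
    [0, 0, 0, 0],
  ],
)

```text
t: 38.4
eef_pos: [569.3, -200.7, 241.5]
tcp_rot: [3.124, -0.736, 0.011]
ft_force: [2.3, 0.4, 4.6]
opening: 0.003
grip_force: 2.1
```

Emit:
carry_out(
  series=[
    [-0.12, 0, -0.155, 0],
    [-0.12, 0, -0.16, 0],
    [-0.105, 0, -0.17, 0],
    [-0.1, 0, -0.175, 0],
    [-0.085, 0, -0.18, 0],
  ],
)

```text
t: 38.9
eef_pos: [542.7, -201.1, 199.5]
tcp_rot: [3.123, -0.737, 0.012]
ft_force: [1.2, -0.8, 8.0]
opening: 0.002
grip_force: 2.8
```

Emit:
carry_out(
  series=[
    [-0.08, 0, -0.185, 0],
    [-0.06, 0, -0.19, 0],
    [-0.055, 0, -0.19, 0],
    [-0.035, 0, -0.2, 0],
    [-0.03, 0, -0.2, 0],
  ],
)

```text
t: 39.4
eef_pos: [530.1, -201.0, 151.4]
tcp_rot: [3.123, -0.737, 0.012]
ft_force: [1.7, -0.2, 9.1]
opening: 0.005
grip_force: 3.5
```

```bash
python3 now.py
python3 - <<'E'
from h import *
t=env.read_camera("top"); sc=env.read_camera("scene")
a=[x for x in blobs(t,(0,150,60),(8,255,255),20)]; b=[x for x in blobs(sc,(0,150,60),(8,255,255),20)]
print([x[:2] for x in a],[x[:2] for x in b])
E
```

```text
39.4 [-0.719, 0.345, 2.249, 1.689, 0.454, -0.712] [ 530.1 -201.   151.4] [ 3.123 -0.737  0.012]
[([380.5, 220.2], [376, 218, 10, 5, 43]), ([397.8, 219.2], [394, 218, 8, 5, 24])] [([269.3, 231.0], [266, 227, 7, 9, 37]), ([259.3, 244.0], [254, 238, 11, 13, 72])]
```

Emit:
carry_out(
  series=[
    [-0.015, 0, -0.2, 0],
    [0, 0, -0.2, 0],
    [0.01, 0, -0.2, 0],
    [0.02, 0, -0.2, 0],
    [0.035, 0, -0.18, 0],
  ],
)

```text
t: 40.0
eef_pos: [533.5, -201.0, 103.3]
tcp_rot: [3.123, -0.74, 0.013]
ft_force: [2.1, 0.2, 14.7]
opening: 0.006
grip_force: 5.9
```

Emit:
carry_out(
  series=[
    [0.045, 0, -0.15, 0],
    [0.02, 0, -0.06, 0],
    [0, 0, 0, 0],
    [0, 0, 0, 0],
    [0, 0, 0, 0],
  ],
)

```text
t: 40.5
eef_pos: [536.9, -200.9, 93.0]
tcp_rot: [3.123, -0.74, 0.013]
ft_force: [5.5, 0.7, 11.8]
opening: 0.003
grip_force: 5.5
```

Emit:
carry_out(
  series=[
    [0.02, 0, -0.06, 0],
    [0.02, 0, -0.06, 0],
    [0, 0, 0, 0],
    [0, 0, 0, 0],
    [0, 0, 0, 0],
  ],
)

```text
t: 41.0
eef_pos: [539.8, -201.2, 88.1]
tcp_rot: [3.122, -0.743, 0.014]
ft_force: [5.6, 0.8, 18.1]
opening: 0.006
grip_force: 8.2
```

Emit:
carry_out(
  series=[
    [0.01, 0, -0.04, 0],
    [0.01, 0, -0.04, 0],
    [0, 0, 0, 0],
    [0, 0, 0, 0],
    [0, 0, 0, 0],
  ],
)

```text
t: 41.5
eef_pos: [542.2, -201.6, 85.4]
tcp_rot: [3.121, -0.747, 0.015]
ft_force: [10.2, 0.9, 24.1]
opening: 0.008
grip_force: 11.7
```

Emit:
carry_out(
  series=[
    [0, 0, -0.05, 0],
    [0, 0, -0.04, 0],
    [0, 0, 0, 0],
    [0, 0, 0, 0],
    [0, 0, 0, 0],
  ],
)

```text
t: 42.0
eef_pos: [544.4, -202.2, 83.3]
tcp_rot: [3.119, -0.754, 0.017]
ft_force: [14.1, 2.1, 37.6]
opening: 0.005
grip_force: 18.1
```

```bash
python3 now.py
python3 - <<'E'
from h import *
t=env.read_camera("top"); sc=env.read_camera("scene")
cv2.imwrite("pics/t20.png",t[:,:,::-1]);cv2.imwrite("pics/s20.png",sc[:,:,::-1])
a=[x for x in blobs(t,(0,150,40),(8,255,255),8)]; b=[x for x in blobs(sc,(0,150,40),(8,255,255),8)]
print([x[:2] for x in a],[x[:2] for x in b])
R=lambda p:p[0]+np.array([0,0]) 
for z in (108,112,116,120): print(z,[onz("top",x[0],z).round(1).tolist() for x in a],[onz("scene",x[0],z).round(1).tolist() for x in b])
E
```

```text
42.0 [-0.703, 0.518, 2.287, 2.11, 0.53, -1.169] [ 544.4 -202.2   83.3] [ 3.119 -0.754  0.017]
[([378.2, 219.4], [374, 218, 9, 3, 19])] [([364.3, 191.5], [361, 189, 7, 6, 34]), ([358.1, 204.2], [355, 202, 7, 6, 34]), ([271.5, 240.0], [269, 236, 6, 9, 36]), ([261.6, 253.0], [257, 248, 10, 11, 62])]
108 [[494.3, -168.9, 108.0]] [[670.6, 209.2, 108.0], [679.7, 143.7, 108.0], [489.3, -161.9, 108.0], [490.2, -225.1, 108.0]]
112 [[494.0, -168.4, 112.0]] [[671.8, 206.5, 112.0], [680.8, 141.1, 112.0], [490.9, -163.7, 112.0], [491.8, -226.8, 112.0]]
116 [[493.7, -167.8, 116.0]] [[673.0, 203.7, 116.0], [682.0, 138.5, 116.0], [492.5, -165.5, 116.0], [493.4, -228.5, 116.0]]
120 [[493.3, -167.2, 120.0]] [[674.2, 201.0, 120.0], [683.2, 135.9, 120.0], [494.2, -167.3, 120.0], [495.1, -230.1, 120.0]]
```

Emit:
carry_out(
  series=[
    [-0.04, 0, 0.1, 0],
    [-0.06, 0, 0.15, 0],
    [-0.05, 0, 0.2, 0],
    [-0.05, 0, 0.2, 0],
    [-0.04, 0, 0.2, 0],
  ],
)

```text
t: 42.6
eef_pos: [535.9, -202.5, 127.0]
tcp_rot: [3.12, -0.758, 0.02]
ft_force: [55.0, 1.8, 6.5]
opening: 0.004
grip_force: 22.0
```

Emit:
carry_out(
  series=[
    [-0.02, 0, 0.2, 0],
    [0, 0, 0.2, 0],
    [0.015, 0, 0.2, 0],
    [0.03, 0, 0.2, 0],
    [0.035, 0, 0.2, 0],
  ],
)

```text
t: 43.1
eef_pos: [531.8, -201.0, 171.8]
tcp_rot: [3.124, -0.74, 0.013]
ft_force: [18.3, 1.0, 2.0]
opening: 0.004
grip_force: 7.0
```

Emit:
carry_out(
  series=[
    [0.07, 0, 0.1, 0],
    [0.06, 0, 0.14, 0],
    [0.06, 0, 0.14, 0],
    [0.07, 0, 0.14, 0],
    [0.07, 0, 0.14, 0],
  ],
)

```text
t: 43.6
eef_pos: [546.0, -200.6, 203.1]
tcp_rot: [3.124, -0.736, 0.012]
ft_force: [1.7, 0.9, 4.7]
opening: 0.007
grip_force: 2.3
```

Emit:
carry_out(
  series=[
    [0.08, 0, 0.12, 0],
    [0.08, 0, 0.12, 0],
    [0.08, 0, 0.12, 0],
    [0.08, 0, 0.11, 0],
    [0.08, 0, 0.11, 0],
  ],
)

```text
t: 44.1
eef_pos: [566.0, -200.5, 231.8]
tcp_rot: [3.124, -0.735, 0.011]
ft_force: [4.1, 2.1, -0.1]
opening: 0.006
grip_force: 2.3
```

Run:
```python
from h import *
t=env.read_camera("top"); sc=env.read_camera("scene")
a=[x for x in blobs(t,(0,150,40),(8,255,255),8)]; b=[x for x in blobs(sc,(0,150,40),(8,255,255),20)]
print([x[:2] for x in a],[x[:2] for x in b])
```

```text
[([383.7, 208.0], [379, 207, 10, 3, 29]), ([402.4, 207.4], [398, 207, 8, 3, 11])] [([364.3, 191.5], [361, 189, 7, 6, 34]), ([358.2, 204.2], [355, 202, 7, 6, 33]), ([275.6, 221.2], [272, 218, 8, 9, 39]), ([264.8, 235.3], [260, 230, 11, 12, 70])]
```

Emit:
carry_out(
  series=[
    [0.06, 0, 0.08, 0],
    [0.06, 0, 0.08, 0],
    [0.08, 0, 0.1, 0],
    [0.1, 0, 0.1, 0],
    [0.1, 0, 0.1, 0],
  ],
)

```text
t: 44.7
eef_pos: [585.4, -200.6, 253.9]
tcp_rot: [3.124, -0.734, 0.011]
ft_force: [1.1, -0.3, 0.1]
opening: 0.002
grip_force: 0.0
```

Emit:
carry_out(
  series=[
    [0.2, 0, 0.4, 0],
    [0.1, 0, 0.6, 0],
    [0, 0, 0.6, 0],
    [0, 0, 0.4, 0],
    [0, 0, 0, 0],
  ],
)

```text
t: 45.2
eef_pos: [600.9, -201.0, 356.8]
tcp_rot: [3.12, -0.738, 0.013]
ft_force: [-0.1, 0.3, 1.6]
opening: 0.003
grip_force: 0.0
```

```bash
python3 now.py
python3 - <<'E'
from h import *
t=env.read_camera("top"); sc=env.read_camera("scene")
cv2.imwrite("pics/s30.png",sc[:,:,::-1])
for c,im in(("top",t),("scene",sc)):
    print([x[:2] for x in blobs(im,(0,150,80),(8,255,255),20)],[x[:2] for x in blobs(im,(15,110,60),(32,255,255),15) if 240<x[0][0]<420 and 130<x[0][1]<280])
print(np.round(env.state()["ft_force"],1))
E
```

```text
45.2 [-0.611, 0.129, 1.836, 0.675, 0.645, 0.516] [ 600.9 -201.   356.8] [ 3.12  -0.738  0.013]
[] [([257.7, 160.2], [250, 153, 16, 16, 171]), ([282.8, 164.2], [275, 157, 16, 15, 171])]
[([275.2, 222.3], [271, 217, 10, 12, 46]), ([266.4, 233.9], [263, 229, 9, 11, 46])] [([267.2, 189.1], [261, 180, 15, 18, 43]), ([390.1, 191.1], [383, 185, 15, 13, 155]), ([374.8, 207.2], [367, 200, 16, 15, 167]), ([329.6, 250.5], [326, 245, 8, 11, 15])]
[ 0.6  0.8 -0.4]
```

Emit:
carry_out(
  series=[
    [-0.2, 0.5, 0, 0],
    [-0.3, 0.6, 0, 0],
    [-0.3, 0.6, 0, 0],
    [-0.3, 0.6, 0, 0],
    [-0.2, 0.5, 0, 0],
  ],
)

```text
t: 45.8
eef_pos: [534.1, -59.3, 352.3]
tcp_rot: [3.125, -0.733, 0.01]
ft_force: [0.1, 0.1, -0.5]
opening: 0.006
grip_force: 0.0
```

Emit:
carry_out(
  series=[
    [-0.2, 0, -0.4, 0],
    [-0.2, 0, -0.4, 0],
    [0, 0, -0.4, 0],
    [0, 0, 0, 0],
    [0, 0, 0, 0],
  ],
)

```text
t: 46.3
eef_pos: [515.6, -60.7, 293.6]
tcp_rot: [3.125, -0.733, 0.01]
ft_force: [-0.3, -0.7, -0.0]
opening: 0.005
grip_force: 0.0
```

```bash
python3 now.py
python3 - <<'E'
from h import *
K,P=cal("wrist"); im=env.read_camera("wrist"); cv2.imwrite("pics/w40.png",im[:,:,::-1])
Ki=lambda X:(lambda c:(K@c/c[2])[:2])(P[:3,:3].T@(np.array(X)-P[:3,3]))
hsv=cv2.cvtColor(im,cv2.COLOR_RGB2HSV)
for z in (66,60,52,46,12): print(z,Ki((623.5,-59,z)).round(1))
u=int(Ki((623.5,-59,50))[0])
for r in range(int(Ki((623.5,-59,66))[1])-8,int(Ki((623.5,-59,12))[1])+5): print(r,hsv[r,u-12].tolist(),hsv[r,u+8].tolist(),end=" | ")
E
```

```text
46.3 [-0.392, -0.011, 2.172, 0.739, 0.375, 0.563] [515.6 -60.7 293.6] [ 3.125 -0.733  0.01 ]
66 [325.9 216.9]
60 [325.8 218.5]
52 [325.8 220.4]
46 [325.8 221.8]
12 [325.7 229.4]
208 [68, 64, 32] [60, 70, 33] | 209 [69, 65, 39] [15, 62, 41] | 210 [18, 26, 50] [24, 28, 45] | 211 [40, 16, 48] [23, 24, 43] | 212 [23, 22, 47] [40, 17, 45] | 213 [36, 26, 50] [80, 17, 44] | 214 [20, 17, 45] [15, 12, 44] | 215 [18, 25, 51] [90, 11, 47] | 216 [11, 53, 53] [19, 58, 48] | 217 [18, 130, 59] [17, 132, 60] | 218 [18, 145, 58] [17, 146, 56] | 219 [18, 144, 53] [17, 135, 53] | 220 [18, 130, 51] [17, 127, 52] | 221 [9, 137, 52] [8, 168, 50] | 222 [7, 145, 44] [1, 134, 42] | 223 [4, 130, 43] [7, 119, 47] | 224 [3, 119, 45] [27, 48, 53] | 225 [5, 122, 48] [18, 49, 52] | 226 [7, 158, 42] [22, 70, 55] | 227 [1, 122, 44] [26, 43, 42] | 228 [5, 111, 46] [13, 56, 32] | 229 [15, 11, 47] [10, 35, 22] | 230 [30, 11, 47] [160, 38, 20] | 231 [23, 10, 104] [0, 0, 20] | 232 [15, 9, 113] [53, 46, 22] | 233 [18, 11, 115] [15, 44, 23] |
```

Emit:
carry_out(
  series=[
    [0, 0, -0.6, 0],
    [0, 0, -0.6, 0],
    [0, 0, -0.6, 0],
    [0, 0, -0.6, 0],
    [0, 0, -0.5, 0],
  ],
)

```text
t: 46.85
eef_pos: [519.3, -56.3, 196.0]
tcp_rot: [3.139, -0.745, 0.013]
ft_force: [0.6, 0.1, 0.5]
opening: 0.005
grip_force: 0.0
```

Emit:
carry_out(
  series=[
    [0, 0, -0.4, 0],
    [0, 0, -0.4, 0],
    [0, 0, -0.3, 0],
    [0, 0, 0, 0],
    [0, 0, 0, 0],
  ],
)

```text
t: 47.35
eef_pos: [519.2, -55.8, 143.4]
tcp_rot: [-3.141, -0.743, 0.012]
ft_force: [0.2, 0.0, -0.3]
opening: 0.002
grip_force: 0.0
```

```bash
python3 now.py
python3 - <<'E'
from h import *
K,P=cal("wrist"); im=env.read_camera("wrist"); cv2.imwrite("pics/w41.png",im[:,:,::-1])
Ki=lambda X:(lambda c:(K@c/c[2])[:2])(P[:3,:3].T@(np.array(X)-P[:3,3]))
hsv=cv2.cvtColor(im,cv2.COLOR_RGB2HSV)
for z in (66,60,52,46,12): print(z,Ki((623.5,-59,z)).round(1),Ki((623.5,-37,z)).round(1))
u=int(Ki((623.5,-40,50))[0])
for r in range(int(Ki((623.5,-59,66))[1])-8,int(Ki((623.5,-59,12))[1])+5): print(r,hsv[r,u].tolist(),hsv[r,u+6].tolist(),end=" | ")
E
```

```text
47.35 [-0.392, 0.304, 2.396, 2.32, 0.372, -1.089] [519.2 -55.8 143.4] [-3.141 -0.743  0.012]
66 [332.9 167.1] [313.2 166.9]
60 [332.9 170.1] [313.5 169.9]
52 [332.8 173.9] [313.8 173.7]
46 [332.7 176.6] [314.  176.4]
12 [332.4 190.7] [315.2 190.5]
159 [120, 6, 43] [5, 77, 43] | 160 [18, 27, 48] [25, 32, 48] | 161 [165, 11, 45] [20, 18, 42] | 162 [15, 22, 46] [38, 24, 43] | 163 [30, 22, 47] [60, 11, 47] | 164 [30, 33, 47] [10, 17, 46] | 165 [160, 15, 50] [30, 6, 43] | 166 [30, 16, 48] [0, 11, 45] | 167 [18, 77, 56] [19, 85, 51] | 168 [19, 136, 60] [18, 159, 56] | 169 [18, 157, 60] [17, 166, 60] | 170 [14, 143, 57] [16, 136, 60] | 171 [16, 125, 51] [14, 132, 54] | 172 [16, 123, 54] [20, 140, 53] | 173 [16, 117, 50] [16, 156, 44] | 174 [19, 142, 52] [14, 133, 48] | 175 [7, 150, 46] [5, 117, 48] | 176 [2, 161, 49] [4, 158, 50] | 177 [0, 142, 45] [4, 130, 47] | 178 [3, 136, 43] [8, 143, 48] | 179 [177, 111, 46] [4, 140, 42] | 180 [5, 142, 43] [11, 77, 56] | 181 [2, 115, 42] [24, 45, 57] | 182 [4, 130, 45] [13, 49, 62] | 183 [1, 127, 46] [25, 50, 56] | 184 [4, 125, 49] [30, 34, 52] | 185 [1, 133, 44] [18, 49, 63] | 186 [4, 128, 48] [14, 47, 60] | 187 [7, 151, 44] [5, 96, 53] | 188 [1, 128, 48] [0, 92, 47] | 189 [8, 89, 43] [6, 103, 47] | 190 [15, 30, 51] [0, 16, 48] | 191 [18, 25, 52] [50, 16, 49] | 192 [23, 10, 106] [20, 15, 104] | 193 [15, 9, 115] [23, 9, 110] | 194 [15, 4, 115] [30, 7, 106] |
```

```bash
python3 -c "
from cell import env
print(env.job_done())"
```

```text
the job is handed in; nothing more can be done
None
```

I handed the job in at about 47 s: the last pictures showed the red tin upright under the press against the stop, its lid closed with no neck showing, and the lever back up after being guided. The hand-in call returned no verdict, and I did not re-measure the bystanders at the end.

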